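Pack the last two door wedges head to tail

TASK

Fill up the open display carton with the two loose door wedges lying on the bench, carrying on the pattern of the two already in it: all four stand on end in one row, alternately thick end down and thin end down, sole against sole or slope against slope so that they fill the carton, each standing fully home on the carton's floor. Leave the other things on the bench where they are, and the two packed wedges standing in their places.

Things in the scene. Friction and masses are not known exactly. Their poses are not given: they have to be found in the camera images.
- carton: open cardboard display carton, fixed to the bench. Origin: centre of its underside; x along it from the packed end to the empty end, y across, z up. Inside 155 (x) by 46 mm (y), floor 5 mm above the bench, walls 5 mm thick: end panels (x = -80, +80) 150 high, long sides 60 high. The four wedges take 148 of the 155 mm
- third_place (a point): point in the empty half, fixed to the carton at carton x = +1, y = 0, z = 65 mm: about where the sole's middle of the third wedge belongs, thick end down, sole flat against packed_2's sole, slope to carton +x
- fourth_place (a point): point at carton x = +75, y = 0, z = 65 mm: about where the sole's middle of the fourth wedge belongs, thin end down, sole to the +x end panel, slope on the third's slope. Once the third stands this gap is wide above and narrow below, so this wedge goes in last, thin end first from above, like a keystone
- wedge_a: loose hardwood door wedge lying on its sole, slope up. 120 long, 40 wide, 48 thick at one end tapering evenly to 26, about 130 g. Origin: middle of the flat sole; x along the sole to the thin end, y across the 40 width, z from the sole into the wood. Centre of mass 6 towards the thick end, 19 from the sole: stood on end it stays up, but on the thin end only just (7 inside the edge).
- wedge_b: the other loose door wedge, same as wedge_a in shape and axes, lying elsewhere on its sole.
- packed_1: door wedge like wedge_a (same axes), loose, already standing in the carton thick end down, its sole (its origin, about carton x = -76 mm) to the -x end panel.
- packed_2: door wedge like wedge_a (same axes), loose, already standing in the carton thin end down, slope against packed_1's slope, its sole (origin, about carton x = -2 mm) facing the carton's empty half.
- tape_roll: roll of brown parcel tape lying flat, 96 mm across, 48 mm high; origin at the centre of its underside; not part of the job, leave it where it is.
- small_carton: small closed cardboard carton, 75 x 55 mm, 50 mm high; origin at the centre of its underside; not part of the job, leave it where it is.
- marker: marker pen lying flat, 130 mm long, 18 mm thick, along its x; origin under its middle; not part of the job, leave it where it is.
- mug: blue mug, 80 mm across, 92 mm high, handle on its +y side; origin at the centre of its underside; not part of the job, leave it where it is.
- tape_gun: desk tape dispenser, base 150 x 55 mm along its x, 103 mm high; origin at the centre of its underside; not part of the job, leave it where it is.
Mind the look-alikes: they are no part of the job. What is shaped like the carton but blue is not meant.

How it is judged:
At the end, for the whole second after the job is handed in: All four wedges stand at rest in the carton, upright within 5 degrees and on its floor within 5 mm: from the packed end thick, thin, thick, thin end down, soles within about 9 mm of carton x = -74, -1, +1 and +74 mm; either loose wedge may take either place (angle between packed_1's own x axis and vertical below 0.09 rad and x of packed_1 in the frame of carton between -0.082 and -0.066 m and y of packed_1 in the frame of carton between -0.01 and 0.01 m and z of packed_1 in the frame of carton between 0.06 and 0.07 m and linear speed of each of packed_1, packed_2 below 0.02 m/s and angle between packed_2's own x axis and vertical above 3.05159 rad and x of packed_2 in the frame of carton between -0.011 and 0.009 m and y of packed_2 in the frame of carton between -0.01 and 0.01 m and z of packed_2 in the frame of carton between 0.06 and 0.07 m and ((angle between wedge_a's own x axis and vertical below 0.09 rad and x of wedge_a in the frame of carton between -0.009 and 0.011 m and y of wedge_a in the frame of carton between -0.01 and 0.01 m and z of wedge_a in the frame of carton between 0.06 and 0.07 m and linear speed of each of wedge_a, wedge_b below 0.02 m/s and angle between wedge_b's own x axis and vertical above 3.05159 rad and x of wedge_b in the frame of carton between 0.066 and 0.082 m and y of wedge_b in the frame of carton between -0.01 and 0.01 m and z of wedge_b in the frame of carton between 0.06 and 0.07 m) or (angle between wedge_b's own x axis and vertical below 0.09 rad and x of wedge_b in the frame of carton between -0.009 and 0.011 m and y of wedge_b in the frame of carton between -0.01 and 0.01 m and z of wedge_b in the frame of carton between 0.06 and 0.07 m and linear speed of each of wedge_b, wedge_a below 0.02 m/s and angle between wedge_a's own x axis and vertical above 3.05159 rad and x of wedge_a in the frame of carton between 0.066 and 0.082 m and y of wedge_a in the frame of carton between -0.01 and 0.01 m and z of wedge_a in the frame of carton between 0.06 and 0.07 m))); the robot touches nothing.
It fails at once if the tape roll is shifted by more than 30 mm (distance of tape_roll from where it was at the start of the episode above 0.03 m).
It fails at once if the small carton is shifted by more than 30 mm (distance of small_carton from where it was at the start of the episode above 0.03 m).
It fails at once if the marker is shifted by more than 30 mm (distance of marker from where it was at the start of the episode above 0.03 m).
It fails at once if the mug is shifted by more than 30 mm (distance of mug from where it was at the start of the episode above 0.03 m).
It fails at once if the tape gun is shifted by more than 30 mm (distance of tape_gun from where it was at the start of the episode above 0.03 m).
It also fails if it takes over 72 s, if anything falls off the work surface, if the arm or the gripper's body presses on something with over 40 N, if the wrist force passes 120 N, or if a joint passes its speed limit or range.

ROBOT

A 6-joint arm with a two-finger parallel gripper is mounted at the origin on the work surface. World frame = base frame: x ahead of the robot, y to its left, z up, the work surface at z = 0. Lengths are in m, angles in rad, forces in N, time in s.
With the tool pointing down it reaches from about 0.25 to 0.85 m from the base axis. Payload 12.5 kg.
Tool frame: the origin (TCP) lies midway between the tips of the shut fingers; the grasp point (between the pads) lies 19 mm behind it (robot.grip_point_offset is the distance from the TCP to the grasp point, in m); z points along the fingers, y is the line along which they close (so a half turn about z gives the same grasp; the last joint's range is limited). The gripper opens to 93 mm and grips with 3 to 60 N. Pads are 15 mm wide; open, the fingers measure 128 mm over their backs; the gripper's body (75 mm by 188 mm) begins 65 mm behind the grasp point.
Start: joints at [-1.298, 0.351, 1.652, -0, 1.139, -0.085], TCP at [0.193, -0.515, 0.187] pointing down, gripper open.
Joint ranges: [-2.75, 2.75], [-0.79, 2.1], [0.01, 2.65], [-1.57, 4.71], [0.07, 3.14], [-2.87, 2.87]. Speed limits (rad/s): [2.22, 2.22, 2.79, 3.14, 3.14, 3.14].

INTERFACE

Orientations are given as a rotation vector (axis times angle).
In Python, from workcell import robot, viewer gives the robot as it stands.
- The arm moves only by the tool step_arm, never from a script. Its argument "deltas" is a list of rows, each an object of numbers: "x", "y", "z": the shift along the tool's x, y, z in m; "yaw": the turn about the tool's z in rad. A call has 1 to 12 rows; each row shifts and turns the commanded pose from where the row before left it, along the tool's axes as they then stand; what a row does not reach is not made up. A row lasts 1/8 s, in which the tool goes at most 62.5 mm and 10.7 degrees, less where a joint would pass 70% of its speed; a pose out of reach is approached as far as the arm can. A call is refused whole if a number of a shift passes 0.0625 or a number of a turn 0.188, either way. A call with a gripper value outside its range is refused whole. "fingers" is the closure, from 0 (fully open) to 1 (shut), set as the call begins (left out, the last holds). The fingers move at their own pace and stop on an object; the grip force is fixed at half the most. Time passes only in rows, so rows that do not move let the fingers close. It gives the time, the measured TCP pose, the force, the opening and the grip force at its end, in the units of the state.
- robot.state(): the state, without advancing time (a new reading comes with each control period).
- viewer.snapshot(name): name is "scene" or "side" or "wrist"; returns the picture (400x640x3 uint8, red, green, blue); there is no depth.
- viewer.get_calibration(name): a dict with "fov_y" (degrees; the focal length in pixels is half the picture's height over the tangent of half this angle, whatever the lens; pixels are square), "cx", "cy" (the principal point, pixels), "D" ([k1, k2, p1, p2, k3] as OpenCV has them; the pictures are not rectified), "R" (3x3) and "t" (3): a world point X has camera coordinates R X + t. Camera axes: x right, y down, z forward; pixel columns grow to the right and rows downward; lengths in m; the calibration is good to about 2 mm. A picture is of the moment at which its call begins: read the wrist's pose just before it. get_calibration takes no time and is no camera call; for the wrist camera it gives the pose at the moment of the call.
- robot.close_job(): hands the job in; it is judged then, once.
The state is a dict: "time_s": time; "joint_pos": joint angles; "qvel": joint speeds; "tau": joint torques, N m; "tool_pos": TCP position; "tcp_rot": TCP orientation; "force": force on the tool from outside, world axes, zero at the start; "moment": the same for the moment, N m; "finger_gap": opening from 0.0 (shut) to 1.0 (fully open); "grasp_force": force on a finger pad.
Only numpy, scipy, OpenCV 4.12 (cv2) and the standard library are available. Lean on these libraries where they do the work, as an engineer would, in place of code of your own. Each camera call takes 0.05 s, during which the arm holds its last target. There are 200 camera calls.

## Working session

There is one attempt and no reset: what is moved stays moved. The work goes in short steps, Python scripts to look and compute and a tool call to move; the robot and the scene stay as the last step left them, time stands still between calls to the robot, and variables do not carry over. Pictures are saved under pics/ and viewed, at most 13 in all, crops included, and the job is handed in when it is done.

Besides the shell and the picture viewer there is one more tool, called as a command line: name --argument value ..., lists and objects as JSON in quotes. step_arm: Moves the arm, as the interface text tells. Its arguments: {"type":"object","properties":{"deltas":{"type":"array"},"fingers":{"type":"number"}},"required":["deltas"]}

```bash
mkdir -p pics; ls; python3 - <<'E'
from workcell import robot, viewer
import cv2, numpy as np
for n in ("scene","side"):
    cv2.imwrite(f"pics/{n}0.png",viewer.snapshot(n)[:,:,::-1])
    c=viewer.get_calibration(n); print(n,c)
print(robot.state(), robot.grip_point_offset)
E
```

```text
pics
scene {'fov_y': 42.382838896907934, 'cx': 322.3093762140727, 'cy': 200.14253589402978, 'D': array([-0.15981592,  0.        ,  0.        ,  0.        ,  0.        ]), 'R': array([[-0.74139811,  0.67102788,  0.00710156],
       [ 0.51059581,  0.57094546, -0.64289439],
       [-0.43545466, -0.47301466, -0.76592191]]), 't': array([ 0.3186247 , -0.21153123,  1.69287296])}
side {'fov_y': 42.496326651004466, 'cx': 317.71216261058277, 'cy': 202.1025107548359, 'D': array([-0.06981155,  0.        ,  0.        ,  0.        ,  0.        ]), 'R': array([[-0.81572912, -0.57835319,  0.00967417],
       [-0.38993684,  0.53747323, -0.74771104],
       [ 0.42724145, -0.61370198, -0.66395378]]), 't': array([0.40140661, 0.19433201, 1.17545681])}
{'time_s': 0.1, 'joint_pos': array([-1.29759989e+00,  3.51157332e-01,  1.65233447e+00, -1.24782710e-05,
        1.13909019e+00, -8.45994057e-02]), 'qvel': array([ 0.00096928, -0.00252247, -0.00061703, -0.00160799,  0.00076356,
       -0.00280256]), 'tau': array([ 2.24049581e-04, -4.98026347e+01, -2.85704738e+01,  6.99941861e-02,
        2.39029230e-02, -4.20464107e-05]), 'tool_pos': array([ 0.19254826, -0.51484542,  0.18627872]), 'tcp_rot': array([-3.09048446e+00, -5.58864304e-01,  1.63995175e-04]), 'force': array([0.02511716, 0.1087306 , 0.23721353]), 'moment': array([0.02186461, 0.01072075, 0.00250368]), 'grasp_force': 0.0, 'finger_gap': 1.0011579474424979} 0.0188
```

View pics/scene0.png

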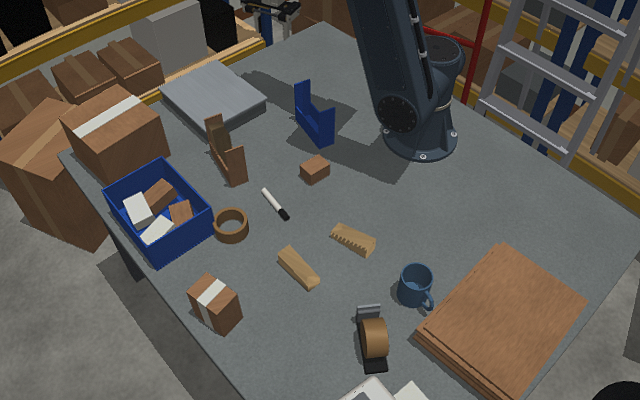

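View pics/side0.png

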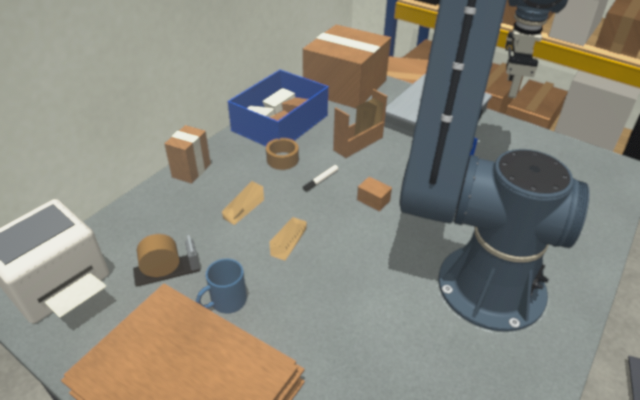

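The brown carton is at scene (228,150). The blue one at (315,115) is the look-alike, so it's excluded. The wedges are at (298,267) and (355,240). I'll enlarge these to confirm and read corners.

```bash
python3 - <<'E'
import cv2, numpy as np
a=cv2.imread('pics/scene0.png'); b=cv2.imread('pics/side0.png')
f=lambda im,x,y,w,h,s: cv2.resize(im[y:y+h,x:x+w],None,fx=s,fy=s,interpolation=cv2.INTER_CUBIC)
top=np.hstack([f(a,265,215,130,80,3),f(a,195,100,130,80,3)])   # 390x240 each
bot=np.hstack([f(b,210,170,130,80,3),f(b,320,80,130,80,3)])
cv2.imwrite('pics/crop0.png',np.vstack([top,bot]))
E
```

```text
(no output)
```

View pics/crop0.png

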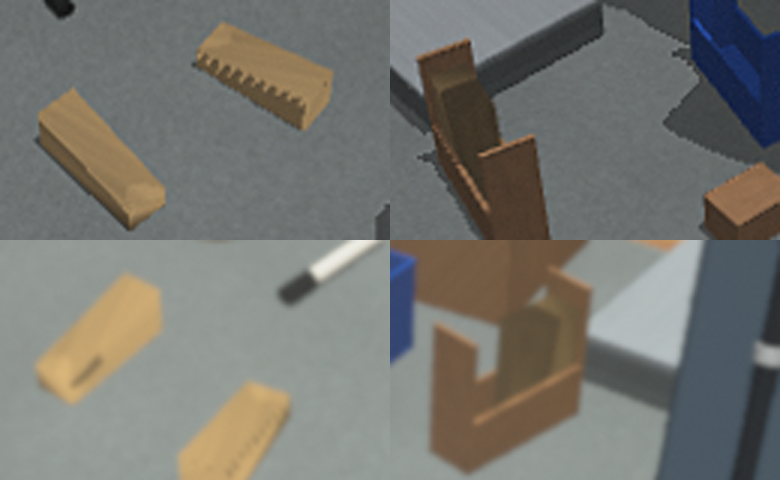

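Both wedges are confirmed: two tan wedges, P at scene (298,267) with its thick end towards the tape roll, and Q at (355,240) with its thick end to the right. The brown carton has packed wedges at its far end. Next I'll fit the poses.

```bash
cat > h.py <<'E'
from workcell import robot, viewer
import cv2, numpy as np
from scipy.optimize import least_squares, minimize
from scipy.spatial.transform import Rotation as Ro
def proj(c,X):
    f=200/np.tan(np.radians(c['fov_y']/2)); K=np.array([[f,0,c['cx']],[0,f,c['cy']],[0,0,1.]])
    return cv2.projectPoints(np.asarray(X,float),cv2.Rodrigues(c['R'])[0],c['t'],K,c['D'])[0][:,0]
def pix2z(c,uv,z):
    f=200/np.tan(np.radians(c['fov_y']/2)); K=np.array([[f,0,c['cx']],[0,f,c['cy']],[0,0,1.]])
    p=cv2.undistortPoints(np.array([[uv]],float),K,c['D'])[0,0]
    d=c['R'].T@np.array([p[0],p[1],1]); o=-c['R'].T@c['t']; return o+d*(z-o[2])/d[2]
W=np.array([[sx*.06,sy*.02,z] for sx in(-1,1) for sy in(-1,1) for z in(0,.048 if sx<0 else .026)])
def place(p,P=W):
    c,s=np.cos(p[2]),np.sin(p[2]); return P@np.array([[c,s,0],[-s,c,0],[0,0,1]])+[p[0],p[1],0]
def fitwedge(cams,masks,p0):
    best=None
    def cost(p):
        e=0
        for c,m in zip(cams,masks):
            S=4; h=cv2.convexHull((proj(c,place(p))*S).astype(np.float32)).astype(int)
            r=np.zeros((1600,2560),np.uint8); cv2.fillConvexPoly(r,h,255)
            r=cv2.resize(r,(640,400),interpolation=cv2.INTER_AREA)/255.
            e+=np.abs(r-m).sum()/m.sum()
        return e
    for q in (p0[2],p0[2]+np.pi):
        s=np.array([p0[0],p0[1],q]); sim=np.array([s,s+[.01,0,0],s+[0,.01,0],s+[0,0,.15]])
        r=minimize(cost,s,method='Nelder-Mead',options=dict(initial_simplex=sim,maxfev=120))
        print('fit',r.x.round(4),round(r.fun,3))
        if best is None or r.fun<best.fun: best=r
    return best.x
E
cat > m.py <<'E'
from h import *
cs=[viewer.get_calibration(n) for n in("scene","side")]
ims=[cv2.imread(f'pics/{n}0.png') for n in("scene","side")]
hsv=[cv2.cvtColor(i,cv2.COLOR_BGR2HSV) for i in ims]
for nm,seeds in dict(P=((298,267),(243,203)),Q=((355,240),(289,238))).items():
    ms=[]
    for h,(u,v) in zip(hsv,seeds):
        m=((h[...,1]>70)&(h[...,0]<30)).astype(np.uint8); n,l,st,_=cv2.connectedComponentsWithStats(m)
        k=l[v,u]; ms.append((l==k).astype(float)); print(nm,st[k])
    a=pix2z(cs[0],seeds[0],.03); 
    th=np.arctan2(*(pix2z(cs[0],{'P':(280,250),'Q':(340,230)}[nm],0)-pix2z(cs[0],{'P':(312,285),'Q':(372,250)}[nm],0))[[1,0]])
    fitwedge(cs,ms,(a[0],a[1],th))
pts=[(0,(204.3,119.3),(-.08,-1,.15)),(0,(221.7,113.3),(-.08,1,.15)),(0,(225,151.7),(.08,-1,.15)),(0,(243.3,146),(.08,1,.15)),
(1,(335,108.3),(.08,-1,.15)),(1,(348.3,116),(.08,1,.15)),(1,(373.3,89.3),(-.08,-1,.15)),(1,(386.7,96.7),(-.08,1,.15)),
(1,(346,156.7),(.0825,1,0)),(1,(334,150),(.0825,-1,0)),(1,(383.3,136),(-.0825,1,0))]
best=None
def res(p,s,full=False):
    return np.concatenate([proj(cs[i],place(p,np.array([[x,s*y*.028,z]])))[0]-uv for i,uv,(x,y,z) in pts])
a=pix2z(cs[0],(228,150),.07)
for s in(1,-1):
  for q in np.arange(0,6.28,.8):
    r=least_squares(res,(a[0],a[1],q),args=(s,)); 
    if best is None or r.cost<best[0]: best=(r.cost,s,r.x,r.fun.round(1))
print('carton',best)
for n,uv,z in(('tape',(230,225),.024),('marker',(275,203),.01),('smallc',(315,170),.025),('mug',(415,285),.046),('gun',(372,340),.05)): print(n,pix2z(cs[0],uv,z).round(3))
E
python3 m.py
```

```text
P [278 244  42  48 925]
P [222 182  42  42 911]
fit [ 0.6364  0.1328 -1.558 ] 0.354
fit [0.636  0.1357 1.5777] 0.103
Q [331 223  45  35 853]
Q [270 218  36  42 880]
fit [ 0.465   0.1612 -1.3796] 0.114
fit [0.4646 0.1642 1.7762] 0.419
carton (np.float64(6.0486857712796835), 1, array([ 0.54898035, -0.29850977,  7.64030125]), array([-0.2, -0.1, -0.3, -0.3, -0.3,  0.3, -0.3, -1. ,  0.1, -0.8,  0.7,
       -0.7, -0.1, -0.1,  0.3, -0.4, -0.1,  2. , -1.1,  0.4, -0.3,  1.8]))
tape [ 0.687 -0.097  0.024]
marker [ 0.538 -0.085  0.01 ]
smallc [ 0.374 -0.095  0.025]
mug [0.462 0.38  0.046]
gun [0.649 0.413 0.05 ]
```

step_arm --deltas '[{"x": 0.0346, "y": -0.0356}, {"x": 0.0346, "y": -0.0356}, {"x": 0.0346, "y": -0.0356}, {"x": 0.0346, "y": -0.0356}, {"x": 0.0346, "y": -0.0356}, {"x": 0.0346, "y": -0.0356}, {"x": 0.0346, "y": -0.0356}, {"x": 0.0346, "y": -0.0356}, {"x": 0.0346, "y": -0.0356}, {"x": 0.0346, "y": -0.0356}, {"x": 0.0346, "y": -0.0356}, {"x": 0.0346, "y": -0.0356}]' --fingers 0

```text
$.deltas[0]: bad value
```

step_arm --deltas '[{"x": 0.0346, "y": -0.0356}, {"x": 0.0346, "y": -0.0356}, {"z": 0.01, "yaw": -0.175}, {"z": 0.01, "yaw": -0.175}, {"z": 0.01, "yaw": -0.175}, {"z": 0.01, "yaw": -0.175}, {"z": 0.01, "yaw": -0.175}, {"z": 0.01, "yaw": -0.175}, {"z": 0.01, "yaw": -0.175}, {"z": 0.01, "yaw": -0.175}]'

```text
$.deltas[0]: bad value
```

```bash
cat >> h.py <<'E'
def goto(x,y,z,tyaw,s=None):
    s=s or robot.state(); R=Ro.from_rotvec(s['tcp_rot']).as_matrix()
    d=R.T@(np.array([x,y,z])-s['tool_pos']); ty=np.arctan2(R[1,0],R[0,0])
    print('t',round(s['time_s'],2),'pos',s['tool_pos'].round(4),'tyaw',round(ty,3),'tilt',round(float(np.arccos(-R[2,2])),3),'-> tool d',d.round(4),'yaw',round(float((ty-tyaw+np.pi)%(2*np.pi)-np.pi),3),'F',s['force'].round(1),'gap',round(93*s['finger_gap'],1),'gf',round(s['grasp_force'],1))
E
python3 - <<'E'
from h import *
goto(.4726,.1219,.004,1.762)
im=viewer.snapshot('wrist'); cv2.imwrite('pics/w1.png',im[:,:,::-1])
c=viewer.get_calibration('wrist'); print(proj(c,place((.465,.1612,-1.38))).round(0).tolist())
E
```

```text
t 0.1 pos [ 0.1925 -0.5148  0.1863] tyaw 0.358 tilt 0.001 -> tool d [ 0.4853 -0.4982  0.1828] yaw -1.404 F [0.  0.1 0.2] gap 93.1 gf 0.0
[[-391.0, -390.0], [-476.0, -441.0], [-395.0, -446.0], [-470.0, -494.0], [-266.0, -382.0], [-311.0, -418.0], [-271.0, -443.0], [-316.0, -481.0]]
```

View pics/w1.png

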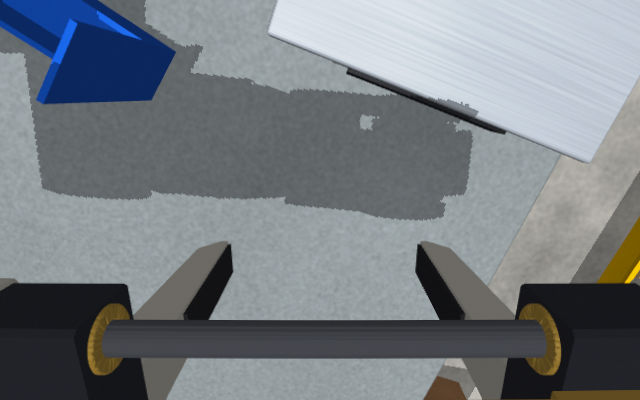

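The move was refused, so the picture just shows the start view: fingers open, blue look-alike top left. The rows probably need all four fields.

step_arm --deltas '[{"x": 0.0346, "y": -0.0356, "z": 0, "yaw": 0}, {"x": 0.0346, "y": -0.0356, "z": 0, "yaw": 0}, {"x": 0.0346, "y": -0.0356, "z": 0, "yaw": 0}, {"x": 0.0346, "y": -0.0356, "z": 0, "yaw": 0}, {"x": 0.0346, "y": -0.0356, "z": 0, "yaw": 0}, {"x": 0.0346, "y": -0.0356, "z": 0, "yaw": 0}, {"x": 0.0346, "y": -0.0356, "z": 0, "yaw": 0}, {"x": 0.0346, "y": -0.0356, "z": 0, "yaw": 0}, {"x": 0.0346, "y": -0.0356, "z": 0, "yaw": 0}, {"x": 0.0346, "y": -0.0356, "z": 0, "yaw": 0}, {"x": 0.0346, "y": -0.0356, "z": 0, "yaw": 0}, {"x": 0.0346, "y": -0.0356, "z": 0, "yaw": 0}]' --fingers 0

```text
time_s: 1.65
tool_pos: [0.4323, 0.0321, 0.1868]
tcp_rot: [3.091, 0.559, 0.0]
force: [0.3, -0.5, 0.1]
finger_gap: 0.998
grasp_force: 0.0
```

step_arm --deltas '[{"x": 0.0346, "y": -0.0356, "z": 0, "yaw": 0}, {"x": 0.0346, "y": -0.0356, "z": 0, "yaw": 0}, {"x": 0, "y": 0, "z": 0.01, "yaw": -0.175}, {"x": 0, "y": 0, "z": 0.01, "yaw": -0.175}, {"x": 0, "y": 0, "z": 0.01, "yaw": -0.175}, {"x": 0, "y": 0, "z": 0.01, "yaw": -0.175}, {"x": 0, "y": 0, "z": 0.01, "yaw": -0.175}, {"x": 0, "y": 0, "z": 0.01, "yaw": -0.175}, {"x": 0, "y": 0, "z": 0.01, "yaw": -0.175}, {"x": 0, "y": 0, "z": 0.01, "yaw": -0.175}]'

```text
time_s: 2.9
tool_pos: [0.4717, 0.1213, 0.1063]
tcp_rot: [-1.997, -2.425, 0.0]
force: [-0.8, 0.2, -0.0]
finger_gap: 0.998
grasp_force: 0.0
```

```bash
python3 - <<'E'
from h import *
goto(.4726,.1219,.004,1.762)
im=viewer.snapshot('wrist')[:,:,::-1].copy()
c=viewer.get_calibration('wrist')
p=proj(c,place((.465,.1612,-1.38)))
for q in p: cv2.circle(im,tuple(int(v) for v in q),3,(0,0,255),1)
cv2.imwrite('pics/w2.png',im)
E
```

```text
t 2.9 pos [0.4717 0.1213 0.1063] tyaw 1.763 tilt 0.0 -> tool d [0.0004 0.001  0.1023] yaw 0.001 F [-0.8  0.2 -0. ] gap 92.8 gf 0.0
```

View pics/w2.png

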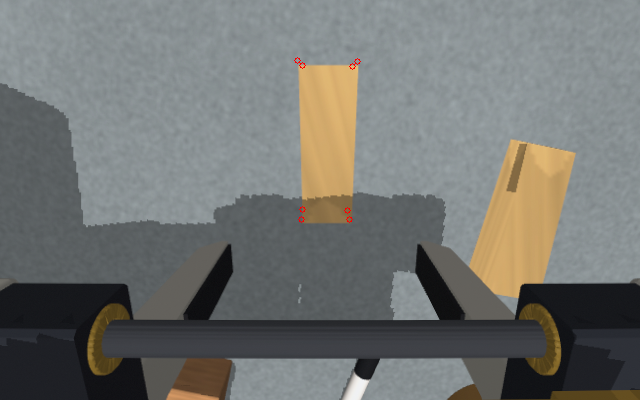

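The fit agrees with the wrist view: wedge corners at (302,65), (357,65), (302,222) and (350,222). I'll descend, grip and lift.

step_arm --deltas '[{"x": 0, "y": 0.001, "z": 0.025, "yaw": 0}, {"x": 0, "y": 0, "z": 0.025, "yaw": 0}, {"x": 0, "y": 0, "z": 0.025, "yaw": 0}, {"x": 0, "y": 0, "z": 0.017, "yaw": 0}, {"x": 0, "y": 0, "z": 0.01, "yaw": 0}]'

```text
time_s: 3.58
tool_pos: [0.4725, 0.1215, 0.0041]
tcp_rot: [-2.007, -2.416, 0.001]
force: [2.1, 0.7, -0.5]
finger_gap: 0.998
grasp_force: 0.0
```

step_arm --deltas '[{"x": 0, "y": 0, "z": 0, "yaw": 0}, {"x": 0, "y": 0, "z": 0, "yaw": 0}, {"x": 0, "y": 0, "z": 0, "yaw": 0}, {"x": 0, "y": 0, "z": 0, "yaw": 0}, {"x": 0, "y": 0, "z": 0, "yaw": 0}]' --fingers 1

```text
time_s: 4.2
tool_pos: [0.4729, 0.1215, 0.0049]
tcp_rot: [2.004, 2.419, 0.0]
force: [0.2, 0.4, -0.2]
finger_gap: 0.513
grasp_force: 0.0
```

step_arm --deltas '[{"x": 0, "y": 0, "z": -0.03, "yaw": 0}, {"x": 0, "y": 0, "z": -0.04, "yaw": 0}, {"x": 0, "y": 0, "z": -0.04, "yaw": 0}, {"x": 0, "y": 0, "z": -0.04, "yaw": 0}, {"x": 0, "y": 0, "z": 0, "yaw": 0}]'

```text
time_s: 4.82
tool_pos: [0.4743, 0.1218, 0.1574]
tcp_rot: [2.002, 2.416, 0.006]
force: [-0.8, -1.0, -1.4]
finger_gap: 0.017
grasp_force: 0.0
```

```bash
python3 - <<'E'
from h import *
goto(.4726,.1219,.15,1.762); s=robot.state(); print(s['moment'])
g=viewer.snapshot('side')[170:270,200:340]
h=viewer.snapshot('scene')[180:280,300:440]
cv2.imwrite('pics/s3.png',cv2.resize(np.hstack([h,g])[:,:,::-1],None,fx=2.8,fy=2.8,interpolation=cv2.INTER_CUBIC))
E
```

```text
t 4.83 pos [0.4743 0.1218 0.1574] tyaw 1.758 tilt 0.005 -> tool d [ 0.0004 -0.0017  0.0074] yaw -0.004 F [-0.8 -1.  -1.4] gap 1.6 gf 0.0
[-0.01669005 -0.09696761  0.02850742]
```

View pics/s3.png

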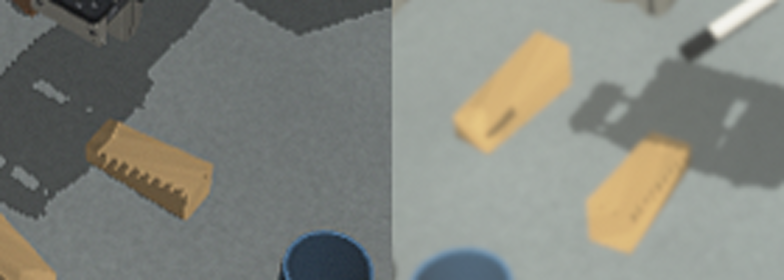

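I lifted before the fingers had reached the wedge; closing takes about 1 s. The wedge hasn't moved, so I'll repeat with more waiting.

step_arm --deltas '[{"x": 0, "y": -0.001, "z": 0.01, "yaw": 0}, {"x": 0, "y": 0, "z": 0.025, "yaw": 0}, {"x": 0, "y": 0, "z": 0.025, "yaw": 0}, {"x": 0, "y": 0, "z": 0.025, "yaw": 0}, {"x": 0, "y": 0, "z": 0, "yaw": 0}, {"x": 0, "y": 0, "z": 0, "yaw": 0}, {"x": 0, "y": 0, "z": 0, "yaw": 0}, {"x": 0, "y": 0, "z": 0.02, "yaw": 0}, {"x": 0, "y": 0, "z": 0.025, "yaw": 0}, {"x": 0, "y": 0, "z": 0.022, "yaw": 0}]' --fingers 0.3

```text
time_s: 6.18
tool_pos: [0.4722, 0.1214, 0.0027]
tcp_rot: [2.004, 2.418, 0.002]
force: [0.7, -0.8, -0.0]
finger_gap: 0.702
grasp_force: 0.0
```

step_arm --deltas '[{"x": 0, "y": 0, "z": 0, "yaw": 0}, {"x": 0, "y": 0, "z": 0, "yaw": 0}, {"x": 0, "y": 0, "z": 0, "yaw": 0}, {"x": 0, "y": 0, "z": 0, "yaw": 0}, {"x": 0, "y": 0, "z": 0, "yaw": 0}]' --fingers 1

```text
time_s: 6.8
tool_pos: [0.472, 0.1214, 0.003]
tcp_rot: [2.004, 2.419, 0.001]
force: [-1.2, -0.9, 0.2]
finger_gap: 0.211
grasp_force: 0.0
```

```bash
python3 - <<'E'
from h import *
goto(.4726,.1219,.004,1.762); s=robot.state(); R=Ro.from_rotvec(s['tcp_rot']).as_matrix()
g=viewer.snapshot('side')[150:270,200:340].copy();c=viewer.get_calibration('side')
q=proj(c,[s['tool_pos']])[0];print(q-[200,150])
p=proj(c,place((.465,.1612,-1.38)))-[200,150]
w=viewer.snapshot('wrist')
g=cv2.resize(g,None,fx=2.6,fy=2.6)
for a in p: cv2.circle(g,tuple(int(v*2.6) for v in a),3,(255,0,0),1)
cv2.circle(g,tuple(int(v*2.6) for v in q-[200,150]),3,(0,255,0),-1)
w=cv2.resize(w,None,fx=.65,fy=.65); out=np.zeros((312,780,3),np.uint8); out[:g.shape[0],:364]=g; out[:260,364:]=w
cv2.imwrite('pics/s4.png',out[:,:,::-1])
E
```

```text
t 6.8 pos [0.472  0.1214 0.003 ] tyaw 1.758 tilt 0.0 -> tool d [ 0.0004  0.0007 -0.001 ] yaw -0.004 F [-1.2 -0.9  0.2] gap 19.7 gf 0.0
[96.46399178 81.06960053]
```

View pics/s4.png

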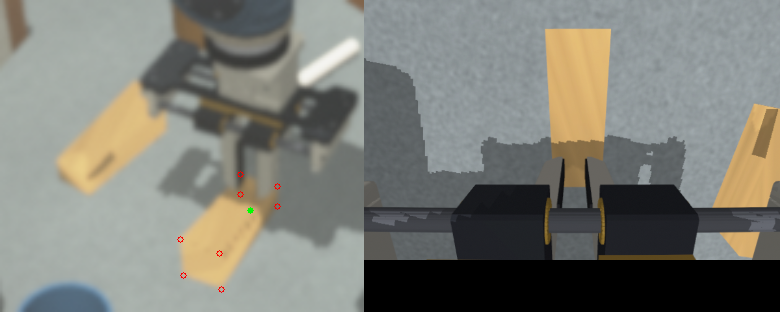

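The fingers passed the 40 mm width freely, so they aren't straddling the wedge. I'll check numerically where the visible fingertips are relative to the reported TCP.

```bash
python3 - <<'E'
from h import *
s=robot.state(); R=Ro.from_rotvec(s['tcp_rot']).as_matrix(); c=viewer.get_calibration('wrist')
print('cam pos in tool', (R.T@(-c['R'].T@c['t']-s['tool_pos'])).round(3), 'view axis tool',(R.T@c['R'][2]).round(2), 'fov',c['fov_y'])
for k in (0,.0094,-.02,-.0188,-.04):
  for y in (.0465,-.0465): print(k,y,proj(c,[s['tool_pos']+R@[0,y,k]])[0].round(0))
p=proj(c,place((.465,.1612,-1.38))); print(p.round(0).tolist())
E
```

```text
cam pos in tool [ 0.079  0.    -0.199] view axis tool [-0.28 -0.    0.96] fov 58.0802926058919
0 0.0465 [402. 233.]
0 -0.0465 [245. 233.]
0.0094 0.0465 [399. 227.]
0.0094 -0.0465 [248. 227.]
-0.02 0.0465 [409. 247.]
-0.02 -0.0465 [237. 246.]
-0.0188 0.0465 [409. 246.]
-0.0188 -0.0465 [238. 246.]
-0.04 0.0465 [419. 263.]
-0.04 -0.0465 [228. 263.]
[[286.0, 51.0], [274.0, 38.0], [362.0, 51.0], [375.0, 37.0], [292.0, 261.0], [288.0, 282.0], [357.0, 261.0], [362.0, 282.0]]
```

Both the wrist pixels (pad tips at row 245) and the free closing suggest the real tips are about 30 mm above the reported TCP. I'll open and feel downwards in small steps.

step_arm --deltas '[{"x": 0, "y": 0, "z": -0.005, "yaw": 0}, {"x": 0, "y": 0, "z": 0, "yaw": 0}, {"x": 0, "y": 0, "z": 0, "yaw": 0}, {"x": 0, "y": 0, "z": 0, "yaw": 0}, {"x": 0, "y": 0, "z": 0, "yaw": 0}, {"x": 0, "y": 0, "z": 0.005, "yaw": 0}]' --fingers 0.25

```text
time_s: 7.65
tool_pos: [0.472, 0.1214, 0.0027]
tcp_rot: [2.004, 2.419, 0.001]
force: [-0.5, 0.9, -0.4]
finger_gap: 0.714
grasp_force: 0.0
```

step_arm --deltas '[{"x": 0, "y": 0, "z": 0.004, "yaw": 0}, {"x": 0, "y": 0, "z": 0.001, "yaw": 0}]'

```text
time_s: 7.9
tool_pos: [0.4716, 0.1213, -0.0027]
tcp_rot: [-2.004, -2.419, 0.001]
force: [0.4, 0.2, -0.7]
finger_gap: 0.749
grasp_force: 0.0
```

step_arm --deltas '[{"x": 0, "y": 0, "z": 0.005, "yaw": 0}, {"x": 0, "y": 0, "z": 0.005, "yaw": 0}, {"x": 0, "y": 0, "z": 0, "yaw": 0}]'

```text
time_s: 8.28
tool_pos: [0.4715, 0.1213, -0.0127]
tcp_rot: [-2.004, -2.419, 0.001]
force: [-0.0, -0.1, -0.3]
finger_gap: 0.749
grasp_force: 0.0
```

step_arm --deltas '[{"x": 0, "y": 0, "z": 0.005, "yaw": 0}, {"x": 0, "y": 0, "z": 0, "yaw": 0}]'

```text
time_s: 8.52
tool_pos: [0.4716, 0.1213, -0.0176]
tcp_rot: [-2.004, -2.419, 0.001]
force: [-0.4, -0.5, -0.6]
finger_gap: 0.749
grasp_force: 0.0
```

step_arm --deltas '[{"x": 0, "y": 0, "z": 0.004, "yaw": 0}, {"x": 0, "y": 0, "z": 0, "yaw": 0}]'

```text
time_s: 8.78
tool_pos: [0.4716, 0.1213, -0.0215]
tcp_rot: [-2.004, -2.419, 0.0]
force: [-0.1, -0.1, -0.2]
finger_gap: 0.749
grasp_force: 0.0
```

step_arm --deltas '[{"x": 0, "y": 0, "z": 0.003, "yaw": 0}, {"x": 0, "y": 0, "z": 0, "yaw": 0}]'

```text
time_s: 9.02
tool_pos: [0.4717, 0.1213, -0.0245]
tcp_rot: [-2.004, -2.419, 0.0]
force: [0.5, -0.0, -0.1]
finger_gap: 0.75
grasp_force: 0.0
```

step_arm --deltas '[{"x": 0, "y": 0, "z": 0.003, "yaw": 0}, {"x": 0, "y": 0, "z": 0, "yaw": 0}]'

```text
time_s: 9.28
tool_pos: [0.4717, 0.1213, -0.0275]
tcp_rot: [-2.004, -2.419, 0.0]
force: [0.9, -0.4, 0.5]
finger_gap: 0.754
grasp_force: 0.0
```

step_arm --deltas '[{"x": 0, "y": 0, "z": 0.003, "yaw": 0}, {"x": 0, "y": 0, "z": 0, "yaw": 0}]'

```text
time_s: 9.52
tool_pos: [0.4717, 0.1213, -0.0305]
tcp_rot: [-2.004, -2.419, 0.0]
force: [0.2, 0.5, 0.6]
finger_gap: 0.754
grasp_force: 0.0
```

step_arm --deltas '[{"x": 0, "y": 0, "z": 0, "yaw": 0}, {"x": 0, "y": 0, "z": 0, "yaw": 0}, {"x": 0, "y": 0, "z": 0, "yaw": 0}, {"x": 0, "y": 0, "z": 0, "yaw": 0}, {"x": 0, "y": 0, "z": 0, "yaw": 0}, {"x": 0, "y": 0, "z": 0, "yaw": 0}]' --fingers 1

```text
time_s: 10.28
tool_pos: [0.4719, 0.1214, -0.0302]
tcp_rot: [2.004, 2.419, 0.0]
force: [0.4, 0.6, 0.8]
finger_gap: 0.428
grasp_force: 29.9
```

step_arm --deltas '[{"x": 0, "y": 0, "z": -0.02, "yaw": 0}, {"x": 0, "y": 0, "z": -0.03, "yaw": 0}, {"x": 0, "y": 0, "z": -0.04, "yaw": 0}, {"x": 0, "y": 0, "z": -0.04, "yaw": 0}, {"x": 0, "y": 0, "z": -0.04, "yaw": 0}, {"x": 0, "y": 0, "z": 0, "yaw": 0}]'

```text
time_s: 11.02
tool_pos: [0.4731, 0.1216, 0.1421]
tcp_rot: [2.002, 2.417, 0.006]
force: [-0.6, 0.6, -1.6]
finger_gap: 0.429
grasp_force: 29.9
```

```bash
python3 - <<'E'
from h import *
goto(.4726,.1219,.15,1.762); s=robot.state(); print(s['moment'])
w=viewer.snapshot('wrist'); cv2.imwrite('raw_w5.png',w[:,:,::-1]); np.save('s5.npy',s,allow_pickle=True)
sd=viewer.snapshot('side'); cv2.imwrite('raw_s5.png',sd[:,:,::-1])
sc=viewer.snapshot('scene')
c=viewer.get_calibration('side')
g=cv2.resize(sd[110:260,210:360],(390,390)); k=cv2.resize(sc[130:280,280:430],(390,390)); w=cv2.resize(w,(320,200))
out=np.zeros((590,780,3),np.uint8); out[:390,:390]=g; out[:390,390:]=k; out[390:,:320]=w
cv2.imwrite('pics/s5.png',out[:,:,::-1])
E
```

```text
t 11.03 pos [0.4731 0.1216 0.1421] tyaw 1.758 tilt 0.005 -> tool d [ 0.0004 -0.0004 -0.008 ] yaw -0.004 F [-0.6  0.6 -1.6] gap 39.9 gf 29.9
[-0.07352458 -0.10931872  0.01607256]
```

View pics/s5.png

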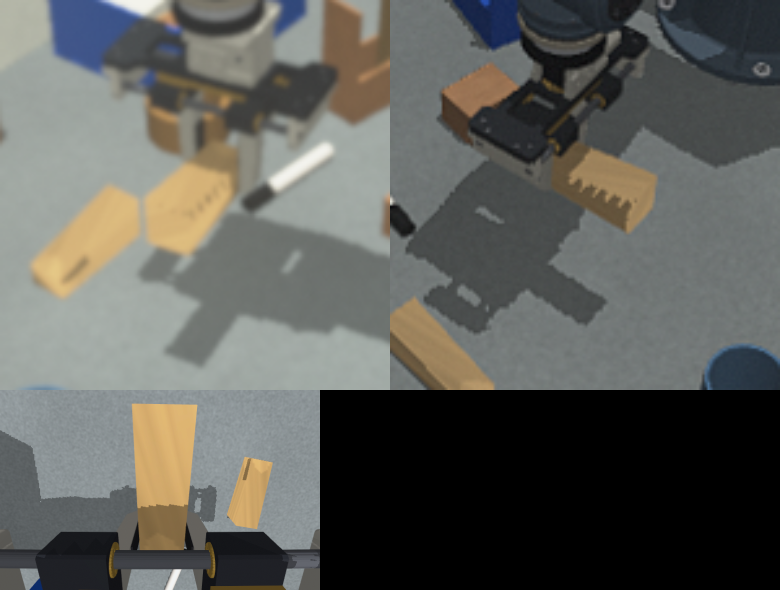

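The wedge stays horizontal in the grip, with no gravity swing. I'll use the fixed carton's +x panel edge to lever its thin end up. First I need a tighter carton pose by silhouette fit.

```bash
cat > c.py <<'E'
from h import *
cs=[viewer.get_calibration(n) for n in("scene","side")]
ims=[cv2.imread(f'pics/{n}0.png') for n in("scene","side")]
rois=[(195,105,262,195),(325,112,394,165)]
ms=[];ws=[]
for im,(a,b,c,d) in zip(ims,rois):
    h=cv2.cvtColor(im,cv2.COLOR_BGR2HSV); m=((h[...,1]>75)&(h[...,0]<28)).astype(float)
    w=np.zeros((400,640)); w[b:d,a:c]=1
    n,l,st,_=cv2.connectedComponentsWithStats((m*w).astype(np.uint8)); k=1+st[1:,4].argmax(); ms.append((l==k)*1.); ws.append(w); print(st[k])
def box(x0,x1,y0,y1,z0,z1): return np.array([[x,y,z] for x in(x0,x1) for y in(y0,y1) for z in(z0,z1)])
parts=[box(-.0825,-.0775,-.028,.028,0,.15),box(.0775,.0825,-.028,.028,0,.15),box(-.0825,.0825,-.028,-.023,0,.06),box(-.0825,.0825,.023,.028,0,.06),box(-.0825,.0825,-.028,.028,0,.005),box(-.076,-.002,-.02,.02,.005,.125)]
def ren(c,p):
    r=np.zeros((1600,2560),np.uint8)
    for P in parts: cv2.fillConvexPoly(r,cv2.convexHull((proj(c,place(p,P))*4).astype(np.float32)).astype(int),255)
    return cv2.resize(r,(640,400),interpolation=cv2.INTER_AREA)/255.
def cost(p,idx=(0,1)): return sum((np.abs(ren(cs[i],p)-ms[i])*ws[i]).sum()/ms[i].sum() for i in idx)
for idx in((0,1),(0,),(1,)):
    s=np.array([.549,-.2985,1.357]); r=minimize(cost,s,args=(idx,),method='Nelder-Mead',options=dict(initial_simplex=[s,s+[.006,0,0],s+[0,.006,0],s+[0,0,.08]],maxfev=120)); print(idx,r.x.round(4),round(r.fun,3))
E
python3 c.py
```

```text
[ 204  113   44   74 1629]
[ 334  112   51   45 1652]
(0, 1) [ 0.548  -0.3003  1.3542] 0.167
(0,) [ 0.5489 -0.2994  1.3392] 0.06
(1,) [ 0.5519 -0.3065  1.3843] 0.069
```

```bash
cat >> h.py <<'E'
CX,CY,CYAW=.549,-.300,1.352
def cart(u,v,z,flip=0):
    e=np.array([np.cos(CYAW),np.sin(CYAW)]); goto(CX+u*e[0]-v*e[1],CY+u*e[1]+v*e[0],z,CYAW+flip)
E
python3 -c "
from h import *
cart(.0975,0,.135)"
```

```text
t 11.18 pos [0.471  0.1212 0.1386] tyaw 1.758 tilt 0.002 -> tool d [-0.3388  0.0368  0.0035] yaw 0.406 F [-0.3  0.4 -2.1] gap 39.8 gf 29.9
```

step_arm --deltas '[{"x": -0.04, "y": 0.0046, "z": -0.02, "yaw": 0}, {"x": -0.0427, "y": 0.0046, "z": 0, "yaw": 0}, {"x": -0.0427, "y": 0.0046, "z": 0, "yaw": 0}, {"x": -0.0427, "y": 0.0046, "z": 0, "yaw": 0}, {"x": -0.0427, "y": 0.0046, "z": 0, "yaw": 0}, {"x": -0.0427, "y": 0.0046, "z": 0, "yaw": 0}, {"x": -0.0427, "y": 0.0046, "z": 0, "yaw": 0}, {"x": -0.0427, "y": 0.0046, "z": 0, "yaw": 0.135}, {"x": 0, "y": 0, "z": 0, "yaw": 0.135}, {"x": 0, "y": 0, "z": 0, "yaw": 0.136}, {"x": 0, "y": 0, "z": 0, "yaw": 0}]'

```text
time_s: 12.55
tool_pos: [0.5703, -0.2046, 0.158]
tcp_rot: [-2.448, -1.965, 0.002]
force: [-0.1, -0.6, -1.0]
finger_gap: 0.427
grasp_force: 29.9
```

```bash
python3 -c "
from h import *
cart(.0975,0,.12)"
```

```text
t 12.55 pos [ 0.5703 -0.2046  0.158 ] tyaw 1.353 tilt 0.003 -> tool d [-0.0002 -0.      0.038 ] yaw 0.001 F [-0.1 -0.6 -1. ] gap 39.7 gf 29.9
```

step_arm --deltas '[{"x": 0, "y": 0, "z": 0.015, "yaw": 0}, {"x": 0, "y": 0, "z": 0.015, "yaw": 0}, {"x": 0, "y": 0, "z": 0.006, "yaw": 0}]'

```text
time_s: 12.92
tool_pos: [0.5702, -0.2044, 0.1218]
tcp_rot: [-2.448, -1.965, 0.002]
force: [-0.2, -0.5, -2.3]
finger_gap: 0.427
grasp_force: 29.9
```

step_arm --deltas '[{"x": 0, "y": 0, "z": 0.003, "yaw": 0}, {"x": 0, "y": 0, "z": 0.003, "yaw": 0}]'

```text
time_s: 13.18
tool_pos: [0.5712, -0.2047, 0.1191]
tcp_rot: [2.451, 1.965, 0.001]
force: [-6.6, 5.6, 18.6]
finger_gap: 0.434
grasp_force: 30.0
```

step_arm --deltas '[{"x": 0.001, "y": 0, "z": 0.002, "yaw": 0}, {"x": 0.002, "y": 0, "z": 0.002, "yaw": 0}]'

```text
time_s: 13.42
tool_pos: [0.572, -0.2027, 0.1158]
tcp_rot: [2.449, 1.964, 0.0]
force: [-5.7, -2.4, 12.3]
finger_gap: 0.432
grasp_force: 30.0
```

step_arm --deltas '[{"x": 0.002, "y": 0, "z": 0.003, "yaw": 0}, {"x": 0.002, "y": 0, "z": 0.002, "yaw": 0}, {"x": 0.001, "y": 0, "z": 0.003, "yaw": 0}]'

```text
time_s: 13.8
tool_pos: [0.574, -0.1978, 0.108]
tcp_rot: [2.448, 1.963, 0.002]
force: [-2.2, 0.1, 12.4]
finger_gap: 0.428
grasp_force: 30.0
```

step_arm --deltas '[{"x": 0.001, "y": 0, "z": 0.003, "yaw": 0}, {"x": 0, "y": 0, "z": 0.003, "yaw": 0}, {"x": 0, "y": 0, "z": 0.003, "yaw": 0}]'

```text
time_s: 14.18
tool_pos: [0.5743, -0.1963, 0.099]
tcp_rot: [2.448, 1.964, 0.003]
force: [-1.7, 3.5, 12.8]
finger_gap: 0.428
grasp_force: 30.0
```

step_arm --deltas '[{"x": 0, "y": 0, "z": 0.003, "yaw": 0}, {"x": -0.001, "y": 0, "z": 0.003, "yaw": 0}, {"x": -0.001, "y": 0, "z": 0.003, "yaw": 0}]'

```text
time_s: 14.55
tool_pos: [0.574, -0.1977, 0.0901]
tcp_rot: [2.448, 1.964, 0.004]
force: [-1.8, 7.5, 14.9]
finger_gap: 0.43
grasp_force: 30.0
```

step_arm --deltas '[{"x": -0.001, "y": 0, "z": 0.003, "yaw": 0}, {"x": -0.001, "y": 0, "z": 0.003, "yaw": 0}, {"x": -0.001, "y": 0, "z": 0.004, "yaw": 0}]'

```text
time_s: 14.92
tool_pos: [0.5739, -0.2008, 0.0805]
tcp_rot: [2.447, 1.963, 0.005]
force: [-0.0, 8.6, 16.6]
finger_gap: 0.432
grasp_force: 30.0
```

step_arm --deltas '[{"x": 0, "y": 0, "z": 0.005, "yaw": 0}, {"x": 0, "y": 0, "z": 0.005, "yaw": 0}, {"x": -0.001, "y": 0, "z": 0.005, "yaw": 0}]'

```text
time_s: 15.3
tool_pos: [0.573, -0.2004, 0.0639]
tcp_rot: [2.45, 1.966, 0.005]
force: [4.2, 16.4, 6.7]
finger_gap: 0.429
grasp_force: 30.0
```

```bash
cat > pitch.py <<'E'
# estimate wedge pitch in grip by wrist-camera silhouette. pose: pivot q in tool frame
from h import *
import sys
def run(thindown=0,pic=None):
    s=robot.state(); im=viewer.snapshot('wrist'); c=viewer.get_calibration('wrist')
    h=cv2.cvtColor(im,cv2.COLOR_RGB2HSV); m=((h[...,1]>70)&(h[...,0]>12)&(h[...,0]<28))
    if pic: cv2.imwrite(pic,im[:,:,::-1])
    n,l,st,ce=cv2.connectedComponentsWithStats(m.astype(np.uint8)); 
    for k in 1+np.argsort(-st[1:,4])[:4]: print(st[k],ce[k].round(0))
    return s,im,c
if __name__=='__main__': run(pic=sys.argv[1])
E
python3 -c "
from h import *
cart(.1005,0,.065)
im=viewer.snapshot('side');print(viewer.get_calibration('side')['t'])
w=viewer.snapshot('wrist');sc=viewer.snapshot('scene')
cv2.imwrite('raw_s6.png',im[:,:,::-1]);cv2.imwrite('raw_w6.png',w[:,:,::-1]);cv2.imwrite('raw_c6.png',sc[:,:,::-1])
out=np.zeros((590,780,3),np.uint8); out[:390,:390]=cv2.resize(im[60:210,290:440],(390,390)); out[:390,390:]=cv2.resize(sc[70:220,170:320],(390,390)); out[390:,:320]=cv2.resize(w,(320,200))
cv2.imwrite('pics/s6.png',out[:,:,::-1])
"
```

```text
t 15.3 pos [ 0.573  -0.2004  0.0639] tyaw 1.352 tilt 0.003 -> tool d [-0.002  -0.0018 -0.0011] yaw 0.0 F [ 4.2 16.4  6.7] gap 39.9 gf 30.0
[0.40140661 0.19433201 1.17545681]
```

View pics/s6.png

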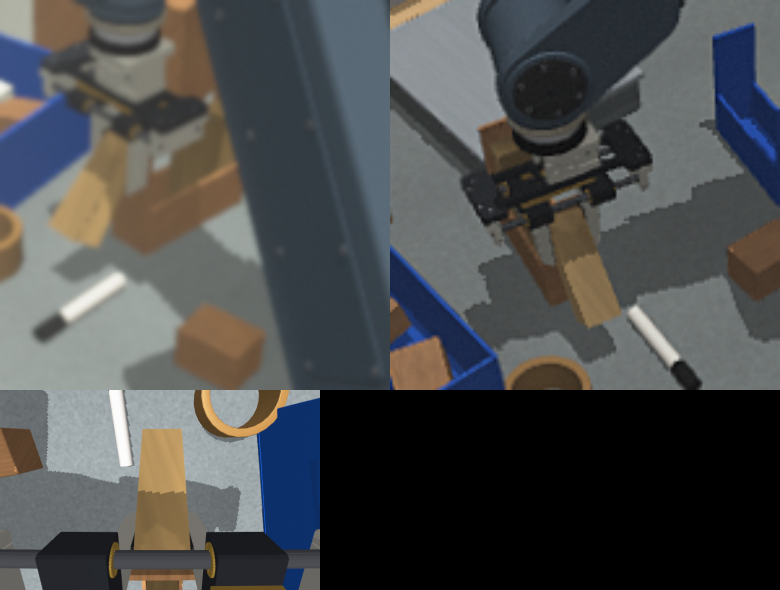

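The wedge is tilted only about 50°, with its thin-end corner now on the panel's face (too low). I'll measure the pitch numerically from the wrist image.

```bash
cat > pitch.py <<'E'
from h import *
import sys
# th: rotation from lying; sign sg=+1: thin end towards tool -x goes up (thick down)
def model(th,p,off,s0=.0302,mode=0):
    # mode0: gripped near thin end (thin -> tool -x); mode1: gripped near thick end (thick -> tool -x ... end up)
    d=-1. if mode==0 else 1.
    P=np.stack([d*W[:,0]+off, d*W[:,1], -W[:,2]-s0],1)      # lying in tool frame
    piv=np.array([0,0,-s0-p]); r=Ro.from_rotvec([0,-th,0]).as_matrix()
    return (P-piv)@r.T+piv
def run(mode=0,off=.0405,s0=.0302,img=None,s=None,c=None):
    if img is None: s=robot.state(); img=viewer.snapshot('wrist'); c=viewer.get_calibration('wrist')
    R=Ro.from_rotvec(s['tcp_rot']).as_matrix()
    h=cv2.cvtColor(img,cv2.COLOR_RGB2HSV); m=((h[...,1]>70)&(h[...,0]>8)&(h[...,0]<30)); m[255:]=0
    n,l,st,_=cv2.connectedComponentsWithStats(m.astype(np.uint8))
    k=[i for i in range(1,n) if st[i,0]<320<st[i,0]+st[i,2] and st[i,4]>400]; 
    k=max(k,key=lambda i:st[i,4]); m=(l==k)*1.; print('mask',st[k])
    def cost(q):
        X=s['tool_pos']+model(q[0],q[1],off,s0,mode)@R.T
        r=np.zeros((400,640),np.uint8); cv2.fillConvexPoly(r,cv2.convexHull(proj(c,X).astype(np.float32)).astype(int),1); r[255:]=0
        return np.abs(r-m).sum()/m.sum()
    g=[(cost((t,p)),t,p) for t in np.arange(0,1.9,.05) for p in(.012,.016,.02,.024)]; b=min(g)
    r=minimize(cost,b[1:],method='Nelder-Mead',options=dict(initial_simplex=[b[1:],(b[1]+.06,b[2]),(b[1],b[2]+.004)])); print('pitch deg',np.degrees(r.x[0]).round(1),'p',r.x[1].round(4),'cost',round(r.fun,3))
    return r.x
if __name__=='__main__': run(*(eval(a) for a in sys.argv[1:]))
E
python3 -c "
from pitch import *
s5=np.load('s5.npy',allow_pickle=True).item()
s=robot.state();c=viewer.get_calibration('wrist')
run(img=cv2.imread('raw_w6.png')[:,:,::-1].copy(),s=s,c=c)
# sanity on lying grip image: same tool-relative camera
R6=Ro.from_rotvec(s['tcp_rot']).as_matrix();
run(img=cv2.imread('raw_w5.png')[:,:,::-1].copy(),s=s,c=c)
"
```

```text
mask [  272    78   104   177 16214]
pitch deg 37.8 p 0.0367 cost 0.06
mask [  264    27   131   228 25987]
pitch deg 7.4 p 0.042 cost 0.076
```

step_arm --deltas '[{"x": 0.012, "y": 0, "z": 0, "yaw": 0}, {"x": 0, "y": 0, "z": -0.025, "yaw": 0}, {"x": 0, "y": 0, "z": -0.03, "yaw": 0}, {"x": -0.008, "y": 0, "z": 0, "yaw": 0}, {"x": -0.009, "y": 0, "z": 0, "yaw": 0}, {"x": 0, "y": 0, "z": 0, "yaw": 0}]'

```text
time_s: 16.2
tool_pos: [0.5698, -0.2074, 0.1165]
tcp_rot: [-2.451, -1.963, 0.001]
force: [-0.1, -0.6, -1.8]
finger_gap: 0.429
grasp_force: 30.0
```

step_arm --deltas '[{"x": 0, "y": 0, "z": 0.004, "yaw": 0}, {"x": 0, "y": 0, "z": 0.004, "yaw": 0}]'

```text
time_s: 16.45
tool_pos: [0.5704, -0.2066, 0.109]
tcp_rot: [-2.45, -1.965, 0.0]
force: [0.1, -0.0, -1.7]
finger_gap: 0.427
grasp_force: 30.0
```

step_arm --deltas '[{"x": 0, "y": 0, "z": 0.003, "yaw": 0}, {"x": 0, "y": 0, "z": 0.003, "yaw": 0}]'

```text
time_s: 16.7
tool_pos: [0.5705, -0.2066, 0.1034]
tcp_rot: [-2.451, -1.966, 0.0]
force: [0.0, 0.7, -1.4]
finger_gap: 0.432
grasp_force: 30.0
```

step_arm --deltas '[{"x": 0, "y": 0, "z": 0.003, "yaw": 0}, {"x": 0, "y": 0, "z": 0.003, "yaw": 0}]'

```text
time_s: 16.95
tool_pos: [0.5706, -0.2068, 0.0976]
tcp_rot: [2.451, 1.965, 0.0]
force: [-0.4, -0.2, -1.0]
finger_gap: 0.428
grasp_force: 30.0
```

step_arm --deltas '[{"x": 0, "y": 0, "z": 0.003, "yaw": 0}, {"x": 0, "y": 0, "z": 0.003, "yaw": 0}]'

```text
time_s: 17.2
tool_pos: [0.5705, -0.2068, 0.0915]
tcp_rot: [-2.451, -1.965, -0.0]
force: [-1.0, 0.5, -0.7]
finger_gap: 0.425
grasp_force: 30.0
```

step_arm --deltas '[{"x": -0.002, "y": 0, "z": 0, "yaw": 0}, {"x": -0.002, "y": 0, "z": 0, "yaw": 0}]'

```text
time_s: 17.45
tool_pos: [0.5698, -0.2105, 0.0918]
tcp_rot: [-2.451, -1.965, -0.001]
force: [4.3, 11.4, -0.6]
finger_gap: 0.431
grasp_force: 35.7
```

```bash
cat >> pitch.py <<'E'
E
python3 -c "
import pitch
from pitch import *
s=robot.state(); im=viewer.snapshot('wrist'); c=viewer.get_calibration('wrist'); cv2.imwrite('raw_w7.png',im[:,:,::-1]); sc=viewer.snapshot('side'); cv2.imwrite('raw_s7.png',sc[:,:,::-1]); cv2.imwrite('raw_c7.png',viewer.snapshot('scene')[:,:,::-1])
run(img=im,s=s,c=c)
R=Ro.from_rotvec(s['tcp_rot']).as_matrix()
h=cv2.cvtColor(im,cv2.COLOR_RGB2HSV);m=((h[...,1]>70)&(h[...,0]>8)&(h[...,0]<30))
for r in (60,80,100,120,140,160,180,200,220,240,260): 
  x=np.nonzero(m[r,200:440])[0]; print(r,(x.min()+200,x.max()+200,len(x)) if len(x) else None)
for t in (40,50,60,70,80,90):
  print(t,(proj(c,s['tool_pos']+model(np.radians(t),.016,.0405)@R.T)).round(0)[[0,1,2,3]].tolist())
"
```

```text
mask [  272    78   104   177 16215]
pitch deg 37.3 p 0.037 cost 0.06
60 (np.int64(400), np.int64(439), 40)
80 (np.int64(285), np.int64(363), 79)
100 (np.int64(283), np.int64(364), 82)
120 (np.int64(282), np.int64(365), 84)
140 (np.int64(280), np.int64(367), 88)
160 (np.int64(279), np.int64(368), 90)
180 (np.int64(277), np.int64(370), 94)
200 (np.int64(276), np.int64(371), 96)
220 (np.int64(274), np.int64(373), 100)
240 (np.int64(273), np.int64(374), 102)
260 (np.int64(271), np.int64(376), 106)
40 [[355.0, 115.0], [363.0, 56.0], [291.0, 115.0], [283.0, 56.0]]
50 [[353.0, 136.0], [359.0, 75.0], [293.0, 136.0], [287.0, 75.0]]
60 [[352.0, 158.0], [357.0, 96.0], [294.0, 158.0], [290.0, 96.0]]
70 [[351.0, 181.0], [354.0, 118.0], [296.0, 181.0], [292.0, 118.0]]
80 [[350.0, 203.0], [353.0, 140.0], [296.0, 203.0], [294.0, 140.0]]
90 [[350.0, 226.0], [351.0, 163.0], [297.0, 226.0], [295.0, 163.0]]
```

```bash
python3 -c "
from pitch import *
s=robot.state(); c=viewer.get_calibration('wrist'); R=Ro.from_rotvec(s['tcp_rot']).as_matrix()
def rows(im):
  h=cv2.cvtColor(im,cv2.COLOR_BGR2HSV);m=((h[...,1]>70)&(h[...,0]>8)&(h[...,0]<30))
  for r in (27,30,40,60,78,82,100,150,200,250): 
    x=np.nonzero(m[r,200:440])[0]; print(r,(x.min()+200,x.max()+200) if len(x) else None,end=' ')
  print()
i5=cv2.imread('raw_w5.png'); rows(i5)
print(proj(c,s['tool_pos']+model(0,.016,.0405)@R.T).round(0).tolist())
# fit pose (th, ox, oz) of wedge in tool frame by edge rows: general
def fit(im,x0):
  h=cv2.cvtColor(im,cv2.COLOR_BGR2HSV); m=((h[...,1]>70)&(h[...,0]>8)&(h[...,0]<30)); m[255:]=0
  n,l,st,_=cv2.connectedComponentsWithStats(m.astype(np.uint8)); k=max([i for i in range(1,n) if st[i,0]<320<st[i,0]+st[i,2]],key=lambda i:st[i,4]); m=(l==k)*1.
  def cost(q):
    P=np.stack([-W[:,0],-W[:,1],-W[:,2]],1)@Ro.from_rotvec([0,-q[0],0]).as_matrix().T+[q[1],0,q[2]]
    r=np.zeros((800,1280),np.uint8); cv2.fillConvexPoly(r,cv2.convexHull((2*proj(c,s['tool_pos']+P@R.T)).astype(np.float32)).astype(int),255); r=cv2.resize(r,(640,400),interpolation=cv2.INTER_AREA)/255.; r[255:]=0
    return np.abs(r-m).sum()/m.sum()
  best=None
  for t in np.arange(0,1.8,.15):
    x=np.array([t,x0[0],x0[1]]); rr=minimize(cost,x,method='Nelder-Mead',options=dict(initial_simplex=[x,x+[.1,0,0],x+[0,.01,0],x+[0,0,.01]],maxfev=200))
    print(np.degrees(rr.x[0]).round(1),rr.x[1:].round(4),round(rr.fun,4))
print('lying');fit(i5,(.04,-.03)); print('now');fit(cv2.imread('raw_w7.png'),(.03,-.01))
"
```

```text
27 (np.int64(264), np.int64(277)) 30 (np.int64(264), np.int64(394)) 40 (np.int64(264), np.int64(393)) 60 (np.int64(265), np.int64(391)) 78 (np.int64(266), np.int64(389)) 82 (np.int64(266), np.int64(389)) 100 (np.int64(267), np.int64(387)) 150 (np.int64(270), np.int64(382)) 200 (np.int64(273), np.int64(378)) 250 (np.int64(276), np.int64(373)) 
[[369.0, 43.0], [388.0, 21.0], [277.0, 43.0], [257.0, 21.0], [361.0, 289.0], [367.0, 318.0], [285.0, 289.0], [279.0, 318.0]]
lying
2.1 [ 0.0376 -0.0269] 0.0745
6.7 [ 0.035  -0.0266] 0.074
14.6 [ 0.0497 -0.0306] 0.1995
15.3 [ 0.0555 -0.0295] 0.2005
14.0 [ 0.0649 -0.0297] 0.2005
47.9 [ 0.0318 -0.0334] 0.1597
16.0 [ 0.0296 -0.0351] 0.0764
15.5 [ 0.0296 -0.0359] 0.0764
65.8 [ 0.0453 -0.02  ] 0.1915
66.3 [ 0.0454 -0.0216] 0.1917
64.6 [ 0.0446 -0.0186] 0.1924
23.5 [ 0.0267 -0.0421] 0.0867
now
26.7 [ 0.0096 -0.0216] 0.0813
12.9 [ 0.0161 -0.008 ] 0.1029
34.2 [ 0.0091 -0.0246] 0.0584
39.6 [ 0.009  -0.0291] 0.0515
48.5 [ 0.0108 -0.0272] 0.0272
58.2 [ 0.0147 -0.0248] 0.0227
62.7 [ 0.0172 -0.0231] 0.03
66.7 [ 0.02   -0.0185] 0.0428
58.1 [ 0.0144 -0.0275] 0.022
59.5 [ 0.0144 -0.0278] 0.0297
59.4 [ 0.0152 -0.0264] 0.0224
57.0 [ 0.0141 -0.0265] 0.022
```

Pitch is now about 58° by fit, and the wedge has slid somewhat in the grip. A better lever is the inner face of the +x panel, pushing the thick end from above the empty half. I'll back off, lift over and approach from inside.

step_arm --deltas '[{"x": 0.006, "y": 0, "z": 0, "yaw": 0}, {"x": 0, "y": 0, "z": -0.04, "yaw": 0}, {"x": 0, "y": 0, "z": -0.05, "yaw": 0}, {"x": -0.01, "y": 0, "z": -0.03, "yaw": 0}, {"x": -0.035, "y": 0, "z": 0, "yaw": 0}, {"x": -0.035, "y": 0, "z": 0, "yaw": 0}, {"x": -0.035, "y": 0, "z": 0, "yaw": 0}, {"x": -0.01, "y": 0, "z": 0, "yaw": 0}, {"x": 0, "y": 0, "z": 0, "yaw": 0}]'

```text
time_s: 18.73
tool_pos: [0.5438, -0.3267, 0.2116]
tcp_rot: [-2.451, -1.964, 0.0]
force: [-0.3, -0.0, -0.7]
finger_gap: 0.428
grasp_force: 30.0
```

```bash
cat > fitw.py <<'E'
from h import *
def fit(im,s,c,mode=0,x0=(.0144,-.0265),lim=255,t0=(.7,1.,1.3,1.55)):
  R=Ro.from_rotvec(s['tcp_rot']).as_matrix(); d=-1. if mode==0 else 1.
  h=cv2.cvtColor(im,cv2.COLOR_RGB2HSV); m=((h[...,1]>70)&(h[...,0]>13)&(h[...,0]<30)); m[lim:]=0
  n,l,st,_=cv2.connectedComponentsWithStats(m.astype(np.uint8)); k=max([i for i in range(1,n) if st[i,0]<320<st[i,0]+st[i,2]],key=lambda i:st[i,4]); m=(l==k)*1.; print('mask',st[k])
  def cost(q):
    P=np.stack([d*W[:,0],d*W[:,1],-W[:,2]],1)@Ro.from_rotvec([0,-q[0],0]).as_matrix().T+[q[1],q[3],q[2]]
    r=np.zeros((800,1280),np.uint8); cv2.fillConvexPoly(r,cv2.convexHull((2*proj(c,s['tool_pos']+P@R.T)).astype(np.float32)).astype(int),255); r=cv2.resize(r,(640,400),interpolation=cv2.INTER_AREA)/255.; r[lim:]=0
    return np.abs(r-m).sum()/m.sum()
  for t in t0:
    x=np.array([t,*x0,0]); rr=minimize(cost,x,method='Nelder-Mead',options=dict(initial_simplex=[x,x+[.1,0,0,0],x+[0,.01,0,0],x+[0,0,.01,0],x+[0,0,0,.003]],maxfev=260))
    print(np.degrees(rr.x[0]).round(1),rr.x[1:].round(4),round(rr.fun,4))
E
python3 -c "
from fitw import *
cart(-.02,0,.145)
s=robot.state(); im=viewer.snapshot('wrist'); c=viewer.get_calibration('wrist'); cv2.imwrite('raw_w8.png',im[:,:,::-1]); fit(im,s,c)
h=cv2.cvtColor(im,cv2.COLOR_RGB2HSV)
for n,z,pts in(('panel',.15,[(.0775,-.028),(.0775,.028),(.0825,-.028),(.0825,.028)]),('side',.06,[(.0,-.028),(0,.028),(.0775,-.028),(.0775,.028)])):
  print(n,proj(c,place((CX,CY,CYAW),np.array([[x,y,z] for x,y in pts]))).round(0).tolist())
"
```

```text
t 18.73 pos [ 0.5438 -0.3267  0.2116] tyaw 1.351 tilt 0.0 -> tool d [ 0.0072 -0.0007  0.0666] yaw -0.001 F [-0.3 -0.  -0.7] gap 39.8 gf 30.0
mask [  272    47   104   208 17964]
56.2 [ 0.0194 -0.0216  0.0005] 0.083
56.3 [ 0.0201 -0.0206  0.0006] 0.0831
55.9 [ 0.031  -0.01    0.0005] 0.0469
57.1 [ 0.0318 -0.0089  0.0007] 0.0475
panel [[364.0, 56.0], [281.0, 56.0], [364.0, 48.0], [281.0, 48.0]]
side [[351.0, 150.0], [294.0, 150.0], [353.0, 66.0], [292.0, 66.0]]
```

View raw_w8.png

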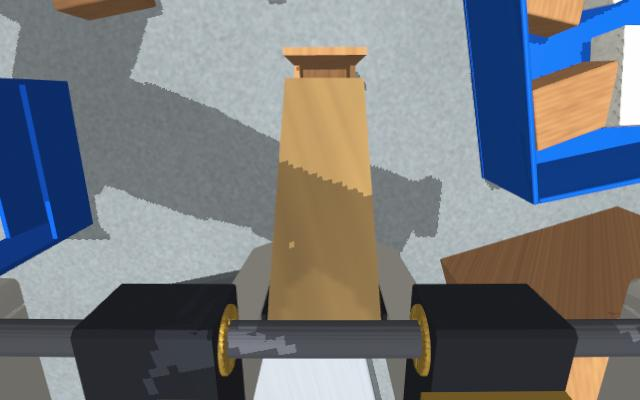

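The panel top is at rows 47–55, cols 282–367, against a prediction of rows 48–56, cols 281–364. The carton pose is good to about 1 mm. I'll lower the thick end in front of the panel's inner face and push +x.

step_arm --deltas '[{"x": 0.008, "y": 0.0006, "z": 0.03, "yaw": 0}, {"x": 0, "y": 0, "z": 0.025, "yaw": 0}, {"x": 0, "y": 0, "z": 0.013, "yaw": 0}, {"x": 0, "y": 0, "z": 0, "yaw": 0}]'

```text
time_s: 19.27
tool_pos: [0.5462, -0.3184, 0.1434]
tcp_rot: [-2.449, -1.966, 0.0]
force: [0.0, 0.0, -1.6]
finger_gap: 0.431
grasp_force: 30.0
```

step_arm --deltas '[{"x": 0.005, "y": 0, "z": 0, "yaw": 0}, {"x": 0.005, "y": 0, "z": 0, "yaw": 0}, {"x": 0.004, "y": 0, "z": 0, "yaw": 0}, {"x": 0.004, "y": 0, "z": 0, "yaw": 0}]'

```text
time_s: 19.77
tool_pos: [0.5504, -0.305, 0.1461]
tcp_rot: [2.445, 1.961, -0.004]
force: [-5.6, -15.4, 7.0]
finger_gap: 0.429
grasp_force: 30.0
```

step_arm --deltas '[{"x": 0.004, "y": 0, "z": 0, "yaw": 0}, {"x": 0.004, "y": 0, "z": 0, "yaw": 0}, {"x": 0.004, "y": 0, "z": 0, "yaw": 0}]'

```text
time_s: 20.15
tool_pos: [0.5535, -0.2935, 0.1463]
tcp_rot: [2.445, 1.96, -0.003]
force: [-3.0, -15.2, 6.6]
finger_gap: 0.431
grasp_force: 30.0
```

step_arm --deltas '[{"x": 0.004, "y": 0, "z": 0, "yaw": 0}, {"x": 0.004, "y": 0, "z": 0, "yaw": 0}, {"x": 0.004, "y": 0, "z": 0, "yaw": 0}, {"x": 0.003, "y": 0, "z": 0, "yaw": 0}]'

```text
time_s: 20.65
tool_pos: [0.5567, -0.278, 0.1458]
tcp_rot: [2.446, 1.961, -0.002]
force: [-3.2, -12.0, 5.3]
finger_gap: 0.428
grasp_force: 30.0
```

```bash
python3 -c "
from fitw import *
cart(.03,-.0013,.14)
s=robot.state(); im=viewer.snapshot('wrist'); c=viewer.get_calibration('wrist'); cv2.imwrite('raw_w9.png',im[:,:,::-1])
h=cv2.cvtColor(im,cv2.COLOR_RGB2HSV)
m=((h[...,1]>70)&(h[...,0]>8)&(h[...,0]<30))
for r in range(20,262,12):
  x=np.nonzero(m[r,240:420])[0]; print(r,(x.min()+240,x.max()+240) if len(x) else None,h[r,322].tolist(),end=' | ')
R=Ro.from_rotvec(s['tcp_rot']).as_matrix()
for t,o in((58,(.0144,-.0265)),):
  for th in (58,70,80,90):
    a=np.radians(th-58); piv=np.array([0,-.05]); v=np.array(o)-piv; o2=piv+[v[0]*np.cos(a)-v[1]*np.sin(a),v[0]*np.sin(a)+v[1]*np.cos(a)]
    P=np.stack([-W[:,0],-W[:,1],-W[:,2]],1)@Ro.from_rotvec([0,-np.radians(th),0]).as_matrix().T+[o2[0],0,o2[1]]
    print(th,o2.round(3),proj(c,s['tool_pos']+P@R.T).round(0)[[0,1,2,3]].tolist())
"
```

```text
t 20.65 pos [ 0.5567 -0.278   0.1458] tyaw 1.352 tilt 0.007 -> tool d [ 0.0069 -0.0014  0.0058] yaw -0.0 F [ -3.2 -12.    5.3] gap 39.8 gf 30.0
20 None [95, 17, 192] | 32 None [97, 17, 192] | 44 None [99, 18, 199] | 56 None [99, 17, 191] | 68 None [97, 17, 191] | 80 None [97, 17, 192] | 92 None [96, 19, 189] | 104 None [97, 17, 195] | 116 (np.int64(309), np.int64(351)) [14, 84, 121] | 128 (np.int64(277), np.int64(367)) [14, 128, 120] | 140 (np.int64(269), np.int64(373)) [16, 123, 237] | 152 (np.int64(287), np.int64(359)) [18, 122, 172] | 164 (np.int64(286), np.int64(361)) [18, 122, 167] | 176 (np.int64(285), np.int64(362)) [18, 122, 163] | 188 (np.int64(284), np.int64(363)) [18, 123, 122] | 200 (np.int64(283), np.int64(365)) [18, 119, 124] | 212 (np.int64(281), np.int64(366)) [18, 119, 124] | 224 (np.int64(280), np.int64(367)) [18, 122, 125] | 236 (np.int64(279), np.int64(369)) [18, 122, 125] | 248 (np.int64(277), np.int64(370)) [17, 119, 126] | 260 (np.int64(276), np.int64(372)) [18, 119, 126] | 58 [ 0.014 -0.026] [[355.0, 150.0], [361.0, 79.0], [291.0, 150.0], [285.0, 79.0]]
70 [ 0.009 -0.024] [[354.0, 173.0], [358.0, 102.0], [293.0, 173.0], [289.0, 102.0]]
80 [ 0.005 -0.023] [[353.0, 193.0], [356.0, 123.0], [294.0, 193.0], [291.0, 123.0]]
90 [-0.    -0.022] [[352.0, 214.0], [354.0, 144.0], [294.0, 214.0], [293.0, 144.0]]
```

```bash
cat > fitw2.py <<'E'
from h import *
def edges(im,r0,r1,h0=15,lo=250,hi=400):
  h=cv2.cvtColor(im,cv2.COLOR_RGB2HSV); m=((h[...,1]>70)&(h[...,0]>=h0)&(h[...,0]<30))
  out=[]
  for r in range(r0,r1,4):
    x=np.nonzero(m[r,lo:hi])[0]; out.append((r,x.min()+lo,x.max()+lo+1))
  return np.array(out,float)
def fit(im,s,c,top,r0,r1=256,mode=0,ths=range(50,106,5)):
  """slope face seen from above: fit for each pitch the origin (x,z,y) to side edges + the low end's top row"""
  R=Ro.from_rotvec(s['tcp_rot']).as_matrix(); d=-1. if mode==0 else 1.
  E=edges(im,r0,r1)
  tz=[.048,.026] # thickness at thick/thin
  def res(q,th):
    A=Ro.from_rotvec([0,-np.radians(th),0]).as_matrix()
    f=lambda x,y,z:(np.array([d*x,d*y,-z])@A.T)+[q[0],q[2],q[1]]
    L=[]
    for y in(-.02,.02):
      P=proj(c,s['tool_pos']+np.array([f(-.06,y,.048),f(.06,y,.026)])@R.T); L.append(P)
    L.sort(key=lambda P:P[0,0]); o=[]
    for k in(0,1):
      P=L[k]; o+=list(np.interp(E[:,0],*(P[np.argsort(P[:,1])][:,[1,0]].T))-E[:,1+k])
    lowend=0 if mode==0 else 1
    return np.array(o+[5*(L[0][lowend,1]-top)])
  for th in ths:
    r=least_squares(res,(.01,-.025,0),args=(th,),x_scale=.01); print(th,r.x.round(4),'rms',np.sqrt(2*r.cost/len(r.fun)).round(2))
E
python3 -c "
from fitw2 import *
s=robot.state(); c=viewer.get_calibration('wrist')
fit(cv2.imread('raw_w9.png')[:,:,::-1].copy(),s,c,148,152)
"
```

```text
50 [-0.0227 -0.031   0.0005] rms 1.86
55 [-0.0216 -0.0343  0.0005] rms 1.5
60 [-0.0199 -0.037   0.0005] rms 1.11
65 [-0.0178 -0.0388  0.0005] rms 0.68
70 [-0.0154 -0.0393  0.0005] rms 0.33
75 [-0.0126 -0.0382  0.0005] rms 0.63
80 [-0.0096 -0.0346  0.0005] rms 1.32
85 [-0.0068 -0.0269  0.0005] rms 2.24
90 [-0.0045 -0.0098  0.0005] rms 3.43
95 [-0.0013  0.0044  0.0005] rms 3.55
100 [0.0028 0.0129 0.0005] rms 3.3
105 [0.0073 0.019  0.0005] rms 3.12
```

Pitch is now about 70°. I'll back off, lower 20 mm and push the remaining 20°.

step_arm --deltas '[{"x": -0.005, "y": 0.0014, "z": 0, "yaw": 0}, {"x": 0, "y": 0, "z": 0.02, "yaw": 0}, {"x": 0.006, "y": 0, "z": 0, "yaw": 0}, {"x": 0.005, "y": 0, "z": 0, "yaw": 0}, {"x": 0.005, "y": 0, "z": 0, "yaw": 0}, {"x": 0.005, "y": 0, "z": 0, "yaw": 0}]'

```text
time_s: 21.45
tool_pos: [0.5611, -0.2617, 0.1254]
tcp_rot: [2.447, 1.963, -0.002]
force: [-3.6, -9.9, 4.3]
finger_gap: 0.424
grasp_force: 30.0
```

step_arm --deltas '[{"x": 0.004, "y": 0, "z": 0, "yaw": 0}, {"x": 0.004, "y": 0, "z": 0, "yaw": 0}, {"x": 0, "y": 0, "z": 0, "yaw": 0}]'

```text
time_s: 21.82
tool_pos: [0.5632, -0.2534, 0.1254]
tcp_rot: [2.447, 1.964, -0.001]
force: [-0.8, -8.5, 3.9]
finger_gap: 0.432
grasp_force: 30.0
```

```bash
python3 -c "
from fitw2 import *
cart(.043,-.0013,.12)
s=robot.state(); im=viewer.snapshot('wrist'); c=viewer.get_calibration('wrist'); cv2.imwrite('raw_w10.png',im[:,:,::-1])
h=cv2.cvtColor(im,cv2.COLOR_RGB2HSV)
m=((h[...,1]>70)&(h[...,0]>8)&(h[...,0]<30))
for r in range(100,262,8):
  x=np.nonzero(m[r,240:420])[0]; print(r,(x.min()+240,x.max()+240) if len(x) else None,h[r,322].tolist(),end=' | ')
"
```

```text
t 21.82 pos [ 0.5632 -0.2534  0.1254] tyaw 1.352 tilt 0.004 -> tool d [-0.0056 -0.0024  0.0054] yaw 0.0 F [-0.8 -8.5  3.9] gap 40.2 gf 30.0
100 None [98, 19, 198] | 108 None [97, 17, 200] | 116 None [98, 19, 197] | 124 None [98, 16, 192] | 132 None [99, 18, 199] | 140 None [99, 18, 200] | 148 (np.int64(290), np.int64(352)) [13, 127, 122] | 156 (np.int64(284), np.int64(357)) [14, 129, 119] | 164 (np.int64(279), np.int64(361)) [14, 130, 120] | 172 (np.int64(274), np.int64(365)) [14, 129, 123] | 180 (np.int64(269), np.int64(370)) [13, 127, 116] | 188 (np.int64(264), np.int64(374)) [14, 131, 107] | 196 (np.int64(264), np.int64(374)) [14, 129, 166] | 204 (np.int64(285), np.int64(359)) [18, 117, 113] | 212 (np.int64(285), np.int64(360)) [18, 121, 112] | 220 (np.int64(285), np.int64(362)) [18, 121, 112] | 228 (np.int64(284), np.int64(363)) [18, 118, 112] | 236 (np.int64(283), np.int64(364)) [17, 116, 114] | 244 (np.int64(282), np.int64(366)) [18, 120, 113] | 252 (np.int64(280), np.int64(368)) [19, 122, 113] | 260 (np.int64(279), np.int64(369)) [18, 117, 113] |
```

step_arm --deltas '[{"x": -0.015, "y": -0.0024, "z": 0, "yaw": 0}, {"x": -0.01, "y": 0, "z": 0, "yaw": 0}, {"x": 0, "y": 0, "z": 0, "yaw": 0}]'

```text
time_s: 22.25
tool_pos: [0.5544, -0.2766, 0.1236]
tcp_rot: [-2.452, -1.964, -0.0]
force: [0.0, 0.3, -1.7]
finger_gap: 0.427
grasp_force: 30.0
```

```bash
python3 -c "
from fitw2 import *
cart(.024,-.0013,.12)
s=robot.state(); im=viewer.snapshot('wrist'); c=viewer.get_calibration('wrist'); cv2.imwrite('raw_w11.png',im[:,:,::-1])
h=cv2.cvtColor(im,cv2.COLOR_RGB2HSV)
m=((h[...,1]>70)&(h[...,0]>=15)&(h[...,0]<30))
top=None
for r in range(100,262):
  x=np.nonzero(m[r,270:380])[0]
  if r%5==0: print(r,(x.min()+270,x.max()+270) if len(x) else None,h[r,322].tolist(),end=' | ')
"
```

```text
t 22.25 pos [ 0.5544 -0.2766  0.1236] tyaw 1.351 tilt 0.001 -> tool d [0.     0.0011 0.0036] yaw -0.001 F [ 0.   0.3 -1.7] gap 39.7 gf 30.0
100 None [98, 19, 206] | 105 None [93, 16, 194] | 110 None [96, 18, 193] | 115 None [97, 17, 191] | 120 None [13, 126, 117] | 125 None [14, 130, 118] | 130 None [14, 130, 116] | 135 (np.int64(369), np.int64(377)) [13, 128, 118] | 140 (np.int64(298), np.int64(379)) [14, 131, 227] | 145 (np.int64(270), np.int64(379)) [16, 126, 239] | 150 (np.int64(288), np.int64(363)) [16, 126, 239] | 155 (np.int64(288), np.int64(363)) [16, 125, 240] | 160 (np.int64(320), np.int64(363)) [16, 126, 241] | 165 (np.int64(338), np.int64(362)) [14, 132, 166] | 170 (np.int64(359), np.int64(362)) [14, 132, 166] | 175 (np.int64(292), np.int64(356)) [15, 127, 144] | 180 (np.int64(291), np.int64(356)) [18, 118, 117] | 185 (np.int64(290), np.int64(357)) [18, 121, 116] | 190 (np.int64(289), np.int64(358)) [18, 121, 114] | 195 (np.int64(289), np.int64(359)) [18, 119, 114] | 200 (np.int64(289), np.int64(359)) [18, 118, 112] | 205 (np.int64(288), np.int64(360)) [18, 119, 109] | 210 (np.int64(287), np.int64(361)) [18, 119, 109] | 215 (np.int64(286), np.int64(362)) [18, 118, 108] | 220 (np.int64(286), np.int64(362)) [18, 119, 109] | 225 (np.int64(285), np.int64(362)) [19, 120, 108] | 230 (np.int64(284), np.int64(363)) [18, 118, 110] | 235 (np.int64(283), np.int64(364)) [18, 118, 110] | 240 (np.int64(283), np.int64(365)) [17, 121, 110] | 245 (np.int64(281), np.int64(366)) [18, 121, 110] | 250 (np.int64(280), np.int64(367)) [19, 123, 110] | 255 (np.int64(280), np.int64(368)) [18, 119, 111] | 260 (np.int64(279), np.int64(369)) [17, 117, 111] |
```

```bash
python3 -c "
from fitw2 import *
s=robot.state(); c=viewer.get_calibration('wrist')
fit(cv2.imread('raw_w11.png')[:,:,::-1].copy(),s,c,174,180,r1=262,ths=range(66,100,3))
"
```

```text
66 [-0.0329 -0.0335  0.0007] rms 1.72
69 [-0.0315 -0.0346  0.0007] rms 1.51
72 [-0.03   -0.0353  0.0007] rms 1.29
75 [-0.0284 -0.0355  0.0007] rms 1.05
78 [-0.0267 -0.0351  0.0007] rms 0.8
81 [-0.025  -0.0339  0.0007] rms 0.55
84 [-0.0232 -0.0318  0.0007] rms 0.43
87 [-0.0216 -0.0285  0.0007] rms 0.62
90 [-0.0202 -0.0234  0.0007] rms 1.03
93 [-0.0192 -0.0158  0.0007] rms 1.59
96 [-0.0189 -0.0038  0.0007] rms 2.26
99 [-0.0179  0.0066  0.0007] rms 2.54
```

Pitch is about 84°, and the wedge's bottom is 28 mm below the TCP. I'll shift to the third place and lower; pressing on the floor will square it.

step_arm --deltas '[{"x": 0.008, "y": 0.0005, "z": 0, "yaw": 0}, {"x": 0, "y": 0, "z": 0.01, "yaw": 0}, {"x": 0, "y": 0, "z": 0.012, "yaw": 0}, {"x": 0, "y": 0, "z": 0.012, "yaw": 0}]'

```text
time_s: 22.8
tool_pos: [0.5567, -0.2681, 0.0885]
tcp_rot: [-2.45, -1.965, 0.0]
force: [0.2, 0.9, -0.9]
finger_gap: 0.431
grasp_force: 30.0
```

step_arm --deltas '[{"x": 0, "y": 0, "z": 0.008, "yaw": 0}, {"x": 0, "y": 0, "z": 0.008, "yaw": 0}, {"x": 0, "y": 0, "z": 0.006, "yaw": 0}]'

```text
time_s: 23.18
tool_pos: [0.5569, -0.2683, 0.0672]
tcp_rot: [-2.451, -1.965, 0.0]
force: [-0.4, 0.5, -1.3]
finger_gap: 0.428
grasp_force: 30.0
```

step_arm --deltas '[{"x": 0, "y": 0, "z": 0.006, "yaw": 0}, {"x": 0, "y": 0, "z": 0.006, "yaw": 0}, {"x": 0, "y": 0, "z": 0.006, "yaw": 0}]'

```text
time_s: 23.55
tool_pos: [0.557, -0.2683, 0.0494]
tcp_rot: [2.451, 1.965, 0.0]
force: [-0.2, 0.4, -0.6]
finger_gap: 0.429
grasp_force: 30.0
```

step_arm --deltas '[{"x": 0, "y": 0, "z": 0.005, "yaw": 0}, {"x": 0, "y": 0, "z": 0.005, "yaw": 0}, {"x": 0, "y": 0, "z": 0.003, "yaw": 0}]'

```text
time_s: 23.92
tool_pos: [0.5569, -0.2683, 0.0364]
tcp_rot: [-2.451, -1.965, 0.0]
force: [0.6, 0.4, -1.8]
finger_gap: 0.427
grasp_force: 30.0
```

step_arm --deltas '[{"x": 0, "y": 0, "z": 0.003, "yaw": 0}, {"x": 0, "y": 0, "z": 0.002, "yaw": 0}]'

```text
time_s: 24.18
tool_pos: [0.5571, -0.2683, 0.0326]
tcp_rot: [2.451, 1.965, -0.0]
force: [-6.7, 5.1, 22.4]
finger_gap: 0.43
grasp_force: 30.0
```

step_arm --deltas '[{"x": 0, "y": 0, "z": 0.001, "yaw": 0}, {"x": 0, "y": 0, "z": -0.001, "yaw": 0}, {"x": -0.003, "y": 0, "z": -0.001, "yaw": 0}, {"x": -0.003, "y": 0, "z": 0, "yaw": 0}]'

```text
time_s: 24.68
tool_pos: [0.5558, -0.2743, 0.0329]
tcp_rot: [2.451, 1.965, 0.001]
force: [1.3, 3.2, 2.1]
finger_gap: 0.429
grasp_force: 30.0
```

step_arm --deltas '[{"x": -0.002, "y": 0, "z": 0, "yaw": 0}, {"x": -0.001, "y": 0, "z": 0, "yaw": 0}, {"x": 0, "y": 0, "z": 0, "yaw": 0}]'

```text
time_s: 25.05
tool_pos: [0.5558, -0.2746, 0.0329]
tcp_rot: [-2.449, -1.964, -0.004]
force: [4.6, 18.6, 4.5]
finger_gap: 0.424
grasp_force: 30.0
```

```bash
python3 -c "
from fitw2 import *
cart(.024,-.0013,.033)
"
```

```text
t 25.05 pos [ 0.5558 -0.2746  0.0329] tyaw 1.352 tilt 0.003 -> tool d [-0.0023  0.0002 -0.0001] yaw 0.0 F [ 4.6 18.6  4.5] gap 39.4 gf 30.0
```

step_arm --deltas '[{"x": 0.001, "y": 0, "z": 0, "yaw": 0}, {"x": 0.001, "y": 0, "z": 0, "yaw": 0}]'

```text
time_s: 25.3
tool_pos: [0.5558, -0.2745, 0.0329]
tcp_rot: [-2.45, -1.966, -0.001]
force: [0.7, 3.2, 2.2]
finger_gap: 0.427
grasp_force: 30.0
```

step_arm --deltas '[{"x": 0, "y": 0, "z": 0, "yaw": 0}, {"x": 0, "y": 0, "z": 0, "yaw": 0}, {"x": 0, "y": 0, "z": 0, "yaw": 0}, {"x": 0, "y": 0, "z": -0.005, "yaw": 0}, {"x": 0, "y": 0, "z": -0.03, "yaw": 0}, {"x": 0, "y": 0, "z": -0.04, "yaw": 0}, {"x": 0, "y": 0, "z": -0.04, "yaw": 0}, {"x": 0, "y": 0, "z": -0.04, "yaw": 0}, {"x": 0, "y": 0, "z": -0.03, "yaw": 0}]' --fingers 0.25

```text
time_s: 26.42
tool_pos: [0.5556, -0.2753, 0.22]
tcp_rot: [2.45, 1.964, 0.001]
force: [0.3, 0.3, -0.7]
finger_gap: 0.749
grasp_force: 0.0
```

```bash
cat > chk.py <<'E'
from h import *
import sys
im=viewer.snapshot('wrist').copy(); c=viewer.get_calibration('wrist'); cv2.imwrite(sys.argv[1],im[:,:,::-1])
s=robot.state(); print(s['time_s'],s['tool_pos'])
# expected top-face corners (carton frame), z=.125
T=dict(p2=[-.050,-.002],w3=[.001,.027])
e=place((CX,CY,CYAW),np.array([[x,y-.0013,.125] for k in T for x in T[k] for y in(-.02,.02)])); print(proj(c,e).round(0).tolist())
h=cv2.cvtColor(im,cv2.COLOR_RGB2HSV)
for u in(305,322,340): print(u,[(r,h[r,u].tolist()) for r in range(60,400,10)])
E
python3 chk.py raw_w12.png | cut -c1-900
```

```text
26.475 [ 0.55684288 -0.275988    0.22387366]
[[343.0, 269.0], [300.0, 270.0], [344.0, 220.0], [299.0, 220.0], [344.0, 217.0], [299.0, 217.0], [345.0, 188.0], [298.0, 188.0]]
305 [(60, [99, 19, 188]), (70, [96, 19, 192]), (80, [97, 17, 193]), (90, [98, 20, 192]), (100, [94, 19, 191]), (110, [99, 19, 189]), (120, [13, 129, 117]), (130, [16, 124, 243]), (140, [14, 132, 151]), (150, [17, 121, 120]), (160, [18, 120, 98]), (170, [18, 121, 101]), (180, [18, 120, 113]), (190, [18, 119, 107]), (200, [18, 119, 105]), (210, [19, 120, 106]), (220, [18, 118, 99]), (230, [19, 119, 101]), (240, [19, 120, 100]), (250, [17, 116, 99]), (260, [18, 120, 96]), (270, [18, 118, 95]), (280, [18, 119, 107]), (290, [18, 119, 105]), (300, [14, 129, 105]), (310, [14, 128, 102]), (320, [12, 98, 109]), (330, [113, 30, 68]), (340, [113, 27, 86]), (350, [113, 25, 90]), (360, [105, 15, 235]), (370, [105, 15, 234]), (380, [105, 15, 235]), (390, [106, 16, 235])]
322 [(60, [99, 18, 197]), (70, [96, 19, 192]), (80, [97, 17, 193]), (90, [97, 18, 187]), (100, [99, 18, 200]), (110, [99, 18, 193]), (120, [14, 129, 113]), (1
[... 681 characters left out ...]
90, [97, 17, 194]), (100, [100, 19, 204]), (110, [97, 18, 184]), (120, [13, 130, 116]), (130, [16, 123, 243]), (140, [18, 119, 124]), (150, [18, 120, 127]), (160, [18, 119, 133]), (170, [18, 117, 109]), (180, [18, 119, 124]), (190, [18, 120, 117]), (200, [18, 120, 113]), (210, [18, 119, 103]), (220, [18, 121, 103]), (230, [18, 120, 96]), (240, [18, 120, 98]), (250, [18, 120, 98]), (260, [18, 119, 103]), (270, [18, 118, 102]), (280, [18, 121, 120]), (290, [18, 122, 113]), (300, [14, 129, 101]), (310, [14, 129, 105]), (320, [10, 72, 81]), (330, [113, 30, 68]), (340, [113, 24, 86]), (350, [110, 25, 90]), (360, [107, 15, 231]), (370, [104, 16, 237]), (380, [107, 15, 236]), (390, [106, 16, 238])]
```

View raw_w12.png

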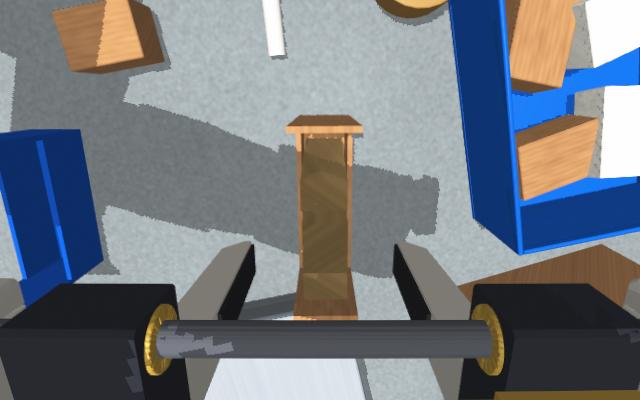

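I've now used up my picture views (one over, in fact), so the rest will be numeric. I'll check that the third stands upright using edge widths against prediction.

```bash
python3 -c "
from fitw2 import *
im=cv2.imread('raw_w12.png')[:,:,::-1].copy(); c=viewer.get_calibration('wrist')
s=robot.state();print(s['tool_pos'],s['time_s'])
g=cv2.cvtColor(im,cv2.COLOR_RGB2GRAY).astype(int)
h=cv2.cvtColor(im,cv2.COLOR_RGB2HSV)
for r in range(136,304,8):
  m=(h[r,280:370,0]>=16)&(h[r,280:370,0]<=21)&(h[r,280:370,1]>90); x=np.nonzero(m)[0]+280; print(r,x.min(),x.max(),'gray',g[r,310:335].mean().round(0),end=' | ')
print()
f=lambda a:proj(c,place((CX,CY,CYAW),np.array(a))).round(0).tolist()
print('upright: slope base',f([(.049,-.0213,.005),(.049,.0187,.005)]),'slope top',f([(.027,-.0213,.125),(.027,.0187,.125)]))
print('panel inner base',f([(.0775,0,.005),(.0775,0,.15)]),'p1 top sole edge',f([(-.0755,-.0213,.125),(-.0755,.0187,.125)]),f([(-.05,0,.125),(-.002,0,.125)]))
gm=g[:,308:338].mean(1); d=np.abs(gm[3:]-gm[:-3]); print('row edges',[(r+1,int(gm[r+3]-gm[r])) for r in range(110,310) if d[r]>5])
"
```

```text
[ 0.55684288 -0.275988    0.22387366] 26.475
136 297 350 gray 131.0 | 144 305 341 gray 99.0 | 152 304 343 gray 99.0 | 160 303 344 gray 91.0 | 168 302 345 gray 88.0 | 176 301 346 gray 96.0 | 184 300 347 gray 95.0 | 192 300 347 gray 92.0 | 200 300 347 gray 89.0 | 208 301 346 gray 87.0 | 216 303 346 gray 84.0 | 224 302 347 gray 85.0 | 232 302 347 gray 84.0 | 240 302 347 gray 83.0 | 248 303 347 gray 81.0 | 256 303 347 gray 81.0 | 264 303 346 gray 81.0 | 272 303 346 gray 83.0 | 280 303 346 gray 93.0 | 288 303 346 gray 89.0 | 296 303 346 gray 87.0 | 
upright: slope base [[339.0, 144.0], [304.0, 144.0]] slope top [[345.0, 188.0], [298.0, 188.0]]
panel inner base [[320.0, 118.0], [319.0, 131.0]] p1 top sole edge [[343.0, 294.0], [300.0, 294.0]] [[320.0, 269.0], [320.0, 220.0]]
row edges [(112, -24), (113, -71), (114, -96), (115, -72), (116, -24), (123, 12), (124, 74), (125, 98), (126, 85), (127, 24), (130, -10), (131, -43), (132, -61), (133, -49), (134, -13), (135, 7), (136, -13), (137, -32), (138, -35), (139, -16), (171, 5), (172, 6), (173, 5), (271, 13), (272, 19), (273, 18), (276, -5), (277, -6), (278, -5), (298, -5), (299, -6)]
```

The third wedge stands upright: widest at rows 184–200 (predicted 188), base near row 140. Next, the fourth: turn wedge P lying (half-turn regrasp), then lever its thin end down against the panel's outer face.

```bash
python3 -c "
from h import *
goto(.636,.1355,-.028,1.578)"
```

```text
t 26.48 pos [ 0.5568 -0.276   0.2239] tyaw 1.352 tilt 0.007 -> tool d [ 0.4194 -0.0138  0.2509] yaw -0.226 F [ 0.  -0.1  3.4] gap 69.4 gf 0.0
```

step_arm --deltas '[{"x": 0.0466, "y": -0.0015, "z": 0, "yaw": 0}, {"x": 0.0466, "y": -0.0015, "z": 0, "yaw": 0}, {"x": 0.0466, "y": -0.0015, "z": 0, "yaw": 0}, {"x": 0.0466, "y": -0.0015, "z": 0, "yaw": 0}, {"x": 0.0466, "y": -0.0015, "z": 0, "yaw": 0}, {"x": 0.0466, "y": -0.0015, "z": 0.02, "yaw": 0}, {"x": 0.0466, "y": -0.0015, "z": 0.03, "yaw": 0}, {"x": 0.0466, "y": -0.0015, "z": 0.04, "yaw": 0}, {"x": 0.0466, "y": -0.0015, "z": 0.03, "yaw": 0}, {"x": 0, "y": 0, "z": 0.02, "yaw": -0.113}, {"x": 0, "y": 0, "z": 0, "yaw": -0.113}]'

```text
time_s: 27.85
tool_pos: [0.6321, 0.1377, 0.0756]
tcp_rot: [-2.207, -2.233, 0.004]
force: [-0.4, -0.3, 0.9]
finger_gap: 0.749
grasp_force: 0.0
```

```bash
python3 -c "
from h import *
goto(.636,.1355,-.028,1.578)"
```

```text
t 27.85 pos [0.6321 0.1377 0.0756] tyaw 1.583 tilt 0.003 -> tool d [-0.0022  0.0042  0.1036] yaw 0.005 F [-0.4 -0.3  0.9] gap 69.6 gf 0.0
```

step_arm --deltas '[{"x": -0.002, "y": 0.003, "z": 0.03, "yaw": 0}, {"x": 0, "y": 0, "z": 0.03, "yaw": 0}, {"x": 0, "y": 0, "z": 0.025, "yaw": 0}, {"x": 0, "y": 0, "z": 0.015, "yaw": 0}, {"x": 0, "y": 0, "z": 0, "yaw": 0}]'

```text
time_s: 28.48
tool_pos: [0.6359, 0.1351, -0.023]
tcp_rot: [-2.213, -2.229, 0.002]
force: [0.1, 0.4, -0.4]
finger_gap: 0.747
grasp_force: 0.0
```

step_arm --deltas '[{"x": 0, "y": 0, "z": 0, "yaw": 0}, {"x": 0, "y": 0, "z": 0, "yaw": 0}, {"x": 0, "y": 0, "z": 0, "yaw": 0}, {"x": 0, "y": 0, "z": 0, "yaw": 0}, {"x": 0, "y": 0, "z": 0, "yaw": 0}]' --fingers 1

```text
time_s: 29.1
tool_pos: [0.6367, 0.1353, -0.0218]
tcp_rot: [2.213, 2.229, 0.001]
force: [-0.1, -0.8, 5.2]
finger_gap: 0.426
grasp_force: 30.0
```

step_arm --deltas '[{"x": 0, "y": 0, "z": -0.01, "yaw": 0.185}, {"x": 0, "y": 0, "z": 0, "yaw": 0.185}, {"x": 0, "y": 0, "z": 0, "yaw": 0.185}, {"x": 0, "y": 0, "z": 0, "yaw": 0.185}, {"x": 0, "y": 0, "z": 0, "yaw": 0.185}, {"x": 0, "y": 0, "z": 0, "yaw": 0.185}, {"x": 0, "y": 0, "z": 0, "yaw": 0.185}, {"x": 0, "y": 0, "z": 0, "yaw": 0.185}, {"x": 0, "y": 0, "z": 0, "yaw": 0.185}, {"x": 0, "y": 0, "z": 0, "yaw": 0.185}, {"x": 0, "y": 0, "z": 0, "yaw": 0.185}, {"x": 0, "y": 0, "z": 0, "yaw": 0.185}]'

```text
time_s: 30.6
tool_pos: [0.636, 0.1352, -0.0127]
tcp_rot: [2.978, -1.001, -0.001]
force: [0.0, 0.4, -0.9]
finger_gap: 0.428
grasp_force: 30.0
```

step_arm --deltas '[{"x": 0, "y": 0, "z": 0, "yaw": 0.185}, {"x": 0, "y": 0, "z": 0.008, "yaw": 0}, {"x": 0, "y": 0, "z": 0.002, "yaw": 0}]'

```text
time_s: 30.98
tool_pos: [0.6361, 0.1352, -0.0219]
tcp_rot: [2.879, -1.256, -0.001]
force: [-10.6, -1.4, 24.4]
finger_gap: 0.428
grasp_force: 30.0
```

step_arm --deltas '[{"x": 0, "y": 0, "z": 0, "yaw": 0}, {"x": 0, "y": 0, "z": 0, "yaw": 0}, {"x": 0, "y": 0, "z": -0.03, "yaw": 0}, {"x": 0, "y": 0, "z": -0.05, "yaw": 0}, {"x": 0, "y": 0, "z": -0.03, "yaw": 0}]' --fingers 0.3

```text
time_s: 31.6
tool_pos: [0.637, 0.1353, 0.0898]
tcp_rot: [-2.877, 1.26, -0.003]
force: [-0.8, -0.1, 0.0]
finger_gap: 0.702
grasp_force: 0.0
```

```bash
python3 - <<'E'
from h import *
goto(.636,.1355,.09,-.82+np.pi); print(robot.state()['joint_pos'].round(2))
cs=[viewer.get_calibration(n) for n in("scene","side")]; ms=[]
for n,c in zip(("scene","side"),cs):
    im=viewer.snapshot(n); h=cv2.cvtColor(im,cv2.COLOR_RGB2HSV)
    m=((h[...,1]>70)&(h[...,0]<30)).astype(np.uint8); k,l,st,ce=cv2.connectedComponentsWithStats(m)
    p=proj(c,[[.636,.1355,.02]])[0]; i=l[int(p[1]),int(p[0])]; print(n,p.round(0),st[i]); ms.append((l==i)*1.)
try: print(fitwedge(cs,ms,(.636,.1355,-.82)))
except Exception as e: print(e)
E
```

```text
t 31.6 pos [0.637  0.1353 0.0898] tyaw -0.825 tilt 0.002 -> tool d [-0.0008  0.0006 -0.0002] yaw 3.136 F [-0.8 -0.1  0. ] gap 65.3 gf 0.0
[0.14 0.63 1.45 0.   1.05 2.53]
scene [299. 269.] [276 258  48  23 934]
side [243. 204.] [235 188  18  38 580]
fit [ 0.6335  0.1377 -0.8183] 0.137
fit [0.6323 0.139  2.3417] 0.415
[ 0.63346487  0.13765665 -0.81828191]
```

step_arm --deltas '[{"x": 0, "y": 0, "z": 0, "yaw": -0.185}, {"x": 0, "y": 0, "z": 0, "yaw": -0.185}, {"x": 0, "y": 0, "z": 0, "yaw": -0.185}, {"x": 0, "y": 0, "z": 0, "yaw": -0.185}, {"x": 0, "y": 0, "z": 0, "yaw": -0.185}, {"x": 0, "y": 0, "z": 0, "yaw": -0.185}, {"x": 0, "y": 0, "z": 0, "yaw": -0.185}, {"x": 0, "y": 0, "z": 0, "yaw": -0.185}, {"x": 0, "y": 0, "z": 0, "yaw": -0.185}, {"x": 0, "y": 0, "z": 0, "yaw": -0.185}, {"x": 0, "y": 0, "z": 0, "yaw": -0.185}, {"x": 0, "y": 0, "z": 0, "yaw": -0.185}]'

```text
time_s: 33.2
tool_pos: [0.6357, 0.1351, 0.086]
tcp_rot: [-2.402, -2.023, 0.003]
force: [0.4, 0.0, 0.6]
finger_gap: 0.699
grasp_force: 0.0
```

step_arm --deltas '[{"x": 0, "y": 0, "z": 0, "yaw": -0.185}, {"x": 0, "y": 0, "z": 0, "yaw": -0.185}, {"x": 0, "y": 0, "z": 0, "yaw": -0.185}, {"x": 0, "y": 0, "z": 0, "yaw": -0.185}, {"x": 0, "y": 0, "z": 0, "yaw": -0.18}, {"x": 0.022, "y": 0, "z": 0, "yaw": 0}, {"x": 0.022, "y": 0, "z": 0, "yaw": 0}, {"x": 0, "y": 0, "z": 0.01, "yaw": 0}]'

```text
time_s: 34.2
tool_pos: [0.6056, 0.1695, 0.0778]
tcp_rot: [1.265, 2.875, 0.001]
force: [0.1, -0.1, -0.3]
finger_gap: 0.701
grasp_force: 0.0
```

```bash
python3 -c "
from h import *
goto(.6064,.1672,-.020,-.822+np.pi);print(robot.state()['joint_pos'].round(2))"
```

```text
t 34.2 pos [0.6056 0.1695 0.0778] tyaw 2.313 tilt 0.001 -> tool d [-0.0022 -0.001   0.0978] yaw -0.007 F [ 0.1 -0.1 -0.3] gap 65.2 gf 0.0
[ 0.2   0.61  1.53  0.    1.   -0.54]
```

step_arm --deltas '[{"x": -0.002, "y": -0.001, "z": 0.03, "yaw": -0.007}, {"x": 0, "y": 0, "z": 0.03, "yaw": 0}, {"x": 0, "y": 0, "z": 0.025, "yaw": 0}, {"x": 0, "y": 0, "z": 0.013, "yaw": 0}, {"x": 0, "y": 0, "z": 0, "yaw": 0}]'

```text
time_s: 34.83
tool_pos: [0.6068, 0.1654, -0.021]
tcp_rot: [-1.255, -2.879, 0.001]
force: [-0.2, -1.2, 0.5]
finger_gap: 0.701
grasp_force: 0.0
```

step_arm --deltas '[{"x": 0, "y": 0, "z": 0, "yaw": 0}, {"x": 0, "y": 0, "z": 0, "yaw": 0}, {"x": 0, "y": 0, "z": 0, "yaw": 0}, {"x": 0, "y": 0, "z": 0, "yaw": 0}, {"x": 0, "y": 0, "z": 0, "yaw": 0}]' --fingers 1

```text
time_s: 35.45
tool_pos: [0.6076, 0.1656, -0.0196]
tcp_rot: [1.255, 2.879, 0.001]
force: [-1.6, -0.2, 6.0]
finger_gap: 0.426
grasp_force: 30.0
```

step_arm --deltas '[{"x": 0, "y": 0, "z": -0.02, "yaw": 0}, {"x": 0, "y": 0, "z": -0.04, "yaw": 0}, {"x": 0, "y": 0, "z": -0.05, "yaw": 0}, {"x": 0, "y": 0, "z": -0.04, "yaw": 0}, {"x": 0, "y": 0, "z": 0, "yaw": 0.16}, {"x": 0, "y": 0, "z": 0, "yaw": 0.16}, {"x": 0, "y": 0, "z": 0, "yaw": 0.16}, {"x": 0, "y": 0, "z": 0, "yaw": 0.16}, {"x": 0, "y": 0, "z": 0, "yaw": 0.16}, {"x": 0, "y": 0, "z": 0, "yaw": 0.16}, {"x": 0, "y": 0, "z": 0, "yaw": 0}]'

```text
time_s: 36.83
tool_pos: [0.6072, 0.1655, 0.1306]
tcp_rot: [2.442, 1.976, 0.001]
force: [0.0, 0.4, -0.7]
finger_gap: 0.43
grasp_force: 30.0
```

```bash
python3 -c "
from h import *
cart(.082+.120,-.0015,.122)"
```

```text
t 36.83 pos [0.6072 0.1655 0.1306] tyaw 1.361 tilt 0.001 -> tool d [-0.2655  0.0433  0.0086] yaw 0.009 F [ 0.   0.4 -0.7] gap 40.0 gf 30.0
```

step_arm --deltas '[{"x": -0.044, "y": 0.0072, "z": 0, "yaw": 0}, {"x": -0.044, "y": 0.0072, "z": 0, "yaw": 0}, {"x": -0.044, "y": 0.0072, "z": 0, "yaw": 0}, {"x": -0.044, "y": 0.0072, "z": 0, "yaw": 0}, {"x": -0.044, "y": 0.0072, "z": 0, "yaw": 0}, {"x": -0.044, "y": 0.0072, "z": 0.01, "yaw": 0.009}, {"x": 0, "y": 0, "z": 0, "yaw": 0}]'

```text
time_s: 37.7
tool_pos: [0.5936, -0.1041, 0.1196]
tcp_rot: [-2.451, -1.964, 0.001]
force: [-0.3, 0.8, -2.2]
finger_gap: 0.428
grasp_force: 30.0
```

```bash
python3 -c "
from h import *
cart(.0825+.104,-.0015,.1205)"
```

```text
t 37.7 pos [ 0.5936 -0.1041  0.1196] tyaw 1.351 tilt 0.001 -> tool d [-0.0144  0.0005 -0.0009] yaw -0.001 F [-0.3  0.8 -2.2] gap 39.8 gf 30.0
```

step_arm --deltas '[{"x": -0.01, "y": 0.0005, "z": 0, "yaw": 0}, {"x": -0.005, "y": 0, "z": 0, "yaw": 0}, {"x": -0.004, "y": 0, "z": 0, "yaw": 0}, {"x": -0.003, "y": 0, "z": 0, "yaw": 0}]'

```text
time_s: 38.2
tool_pos: [0.5903, -0.1213, 0.1202]
tcp_rot: [-2.45, -1.963, -0.004]
force: [2.7, 21.3, 5.2]
finger_gap: 0.428
grasp_force: 30.0
```

step_arm --deltas '[{"x": -0.003, "y": 0, "z": 0, "yaw": 0}, {"x": -0.003, "y": 0, "z": 0, "yaw": 0}]'

```text
time_s: 38.45
tool_pos: [0.5901, -0.1232, 0.121]
tcp_rot: [-2.447, -1.962, -0.012]
force: [4.8, 34.0, 9.9]
finger_gap: 0.43
grasp_force: 30.0
```

step_arm --deltas '[{"x": 0.014, "y": 0, "z": 0, "yaw": 0}, {"x": 0, "y": 0, "z": -0.007, "yaw": 0}, {"x": -0.006, "y": 0, "z": 0, "yaw": 0}, {"x": -0.004, "y": 0, "z": 0, "yaw": 0}, {"x": -0.004, "y": 0, "z": 0, "yaw": 0}]'

```text
time_s: 39.08
tool_pos: [0.5901, -0.1249, 0.1281]
tcp_rot: [-2.45, -1.96, -0.012]
force: [4.9, 33.6, 10.5]
finger_gap: 0.427
grasp_force: 30.0
```

step_arm --deltas '[{"x": -0.003, "y": 0, "z": 0, "yaw": 0}, {"x": -0.002, "y": 0, "z": 0, "yaw": 0}]'

```text
time_s: 39.33
tool_pos: [0.589, -0.1297, 0.1282]
tcp_rot: [-2.449, -1.961, -0.012]
force: [5.6, 33.1, 12.1]
finger_gap: 0.427
grasp_force: 30.0
```

step_arm --deltas '[{"x": -0.003, "y": 0, "z": 0, "yaw": 0}, {"x": -0.003, "y": 0, "z": 0, "yaw": 0}]'

```text
time_s: 39.58
tool_pos: [0.5877, -0.1355, 0.1282]
tcp_rot: [-2.449, -1.961, -0.012]
force: [5.5, 33.3, 12.2]
finger_gap: 0.428
grasp_force: 30.0
```

```bash
python3 - <<'E'
from h import *
cart(.0825+.1,-.0015,.128)
s=robot.state(); R=Ro.from_rotvec(s['tcp_rot']).as_matrix()
im=viewer.snapshot('wrist'); c=viewer.get_calibration('wrist'); cv2.imwrite('raw_w13.png',im[:,:,::-1])
h=cv2.cvtColor(im,cv2.COLOR_RGB2HSV); m=((h[...,1]>70)&(h[...,0]>=15)&(h[...,0]<30))
for r in range(150,320,8):
    x=np.nonzero(m[r,240:400])[0]; print(r,(x.min()+240,x.max()+240) if len(x) else None,h[r,322].tolist(),end='|')
print()
for th in(0,10,20,30):
  A=Ro.from_rotvec([0,np.radians(-th),0]).as_matrix()
  # lying: thin->tool -x ; thick end at +x .02 ; pivot tool z -.045
  P=np.stack([-W[:,0]-.040,-W[:,1],-W[:,2]-.0196],1); piv=np.array([0,0,-.042]); 
  for sg in(1,): 
    B=Ro.from_rotvec([0,np.radians(th)*sg,0]).as_matrix(); Q=(P-piv)@B.T+piv
    print(th,sg,'thin z',Q[4,2].round(3),proj(c,s['tool_pos']+Q@R.T).round(0)[:4].tolist())
E
```

```text
t 39.58 pos [ 0.5877 -0.1355  0.1282] tyaw 1.351 tilt 0.008 -> tool d [ 0.0135 -0.0006  0.0003] yaw -0.001 F [ 5.5 33.3 12.2] gap 39.8 gf 30.0
150 (np.int64(381), np.int64(398)) [93, 17, 180]|158 (np.int64(388), np.int64(399)) [98, 17, 183]|166 (np.int64(396), np.int64(399)) [99, 18, 185]|174 None [95, 19, 147]|182 None [97, 19, 120]|190 (np.int64(283), np.int64(364)) [21, 113, 243]|198 (np.int64(280), np.int64(367)) [21, 116, 239]|206 (np.int64(277), np.int64(370)) [21, 115, 240]|214 (np.int64(275), np.int64(373)) [18, 122, 165]|222 (np.int64(271), np.int64(376)) [18, 122, 174]|230 (np.int64(272), np.int64(376)) [18, 123, 174]|238 (np.int64(273), np.int64(375)) [18, 124, 175]|246 (np.int64(273), np.int64(375)) [18, 123, 174]|254 (np.int64(274), np.int64(374)) [18, 122, 173]|262 (np.int64(274), np.int64(373)) [18, 123, 172]|270 (np.int64(275), np.int64(373)) [18, 123, 170]|278 (np.int64(275), np.int64(372)) [18, 122, 167]|286 (np.int64(276), np.int64(372)) [18, 123, 164]|294 (np.int64(277), np.int64(371)) [18, 120, 163]|302 (np.int64(277), np.int64(370)) [18, 123, 162]|310 (np.int64(279), np.int64(369)) [18, 120, 161]|318 (np.int64(279), np.int64(368)) [18, 123, 162]|
0 1 thin z -0.02 [[361.0, 211.0], [373.0, 248.0], [285.0, 211.0], [272.0, 248.0]]
10 1 thin z -0.003 [[362.0, 206.0], [374.0, 262.0], [284.0, 206.0], [272.0, 262.0]]
20 1 thin z 0.013 [[363.0, 203.0], [374.0, 277.0], [283.0, 203.0], [272.0, 277.0]]
30 1 thin z 0.027 [[364.0, 202.0], [374.0, 291.0], [282.0, 202.0], [272.0, 291.0]]
```

The wedge slid about 10 mm through the grip without turning, so its thick end now overhangs about 30 mm. I'll use the edge-lever method with this longer arm on the −x panel: gripper outside the packed end, thick end over the panel.

step_arm --deltas '[{"x": 0.012, "y": 0, "z": 0, "yaw": 0}, {"x": 0, "y": 0, "z": -0.05, "yaw": 0}, {"x": -0.02, "y": 0, "z": -0.025, "yaw": 0}, {"x": -0.045, "y": 0, "z": 0, "yaw": 0}, {"x": -0.045, "y": 0, "z": 0, "yaw": 0}, {"x": -0.045, "y": 0, "z": 0, "yaw": 0}, {"x": -0.045, "y": 0, "z": 0, "yaw": 0}, {"x": -0.045, "y": 0, "z": 0, "yaw": 0}, {"x": -0.03, "y": 0, "z": 0, "yaw": 0}, {"x": 0, "y": 0, "z": 0, "yaw": 0}]'

```text
time_s: 40.88
tool_pos: [0.5274, -0.3988, 0.201]
tcp_rot: [-2.455, -1.96, 0.001]
force: [0.4, 0.3, -1.7]
finger_gap: 0.427
grasp_force: 30.0
```

```bash
python3 -c "
from h import *
cart(-.0825-.022,-.0015,.1335)"
```

```text
t 40.88 pos [ 0.5274 -0.3988  0.201 ] tyaw 1.348 tilt 0.001 -> tool d [-0.0033  0.0012  0.0675] yaw -0.004 F [ 0.4  0.3 -1.7] gap 39.7 gf 30.0
```

step_arm --deltas '[{"x": -0.0033, "y": 0.0012, "z": 0.03, "yaw": -0.004}, {"x": 0, "y": 0, "z": 0.025, "yaw": 0}, {"x": 0, "y": 0, "z": 0.012, "yaw": 0}, {"x": 0, "y": 0, "z": 0.003, "yaw": 0}]'

```text
time_s: 41.38
tool_pos: [0.5292, -0.3996, 0.1314]
tcp_rot: [-2.447, -1.969, 0.0]
force: [-0.5, -0.8, -1.7]
finger_gap: 0.426
grasp_force: 30.0
```

step_arm --deltas '[{"x": -0.001, "y": 0, "z": 0.003, "yaw": 0}, {"x": -0.001, "y": 0, "z": 0.003, "yaw": 0}]'

```text
time_s: 41.62
tool_pos: [0.5293, -0.4024, 0.1273]
tcp_rot: [2.446, 1.968, 0.001]
force: [-3.0, 2.2, 14.3]
finger_gap: 0.426
grasp_force: 30.0
```

step_arm --deltas '[{"x": -0.001, "y": 0, "z": 0.003, "yaw": 0}, {"x": -0.002, "y": 0, "z": 0.003, "yaw": 0}]'

```text
time_s: 41.88
tool_pos: [0.5286, -0.4059, 0.1224]
tcp_rot: [2.445, 1.967, -0.0]
force: [-4.9, 1.3, 14.0]
finger_gap: 0.429
grasp_force: 30.0
```

step_arm --deltas '[{"x": -0.001, "y": 0, "z": 0.003, "yaw": 0}, {"x": -0.001, "y": 0, "z": 0.003, "yaw": 0}, {"x": 0, "y": 0, "z": 0.003, "yaw": 0}, {"x": 0, "y": 0, "z": 0.003, "yaw": 0}]'

```text
time_s: 42.38
tool_pos: [0.528, -0.4092, 0.1111]
tcp_rot: [2.444, 1.966, -0.002]
force: [-7.2, -4.9, 15.3]
finger_gap: 0.427
grasp_force: 30.0
```

step_arm --deltas '[{"x": 0, "y": 0, "z": 0.003, "yaw": 0}, {"x": 0, "y": 0, "z": 0.003, "yaw": 0}, {"x": 0, "y": 0, "z": 0.003, "yaw": 0}]'

```text
time_s: 42.75
tool_pos: [0.528, -0.4094, 0.1023]
tcp_rot: [2.444, 1.965, -0.002]
force: [-8.8, -4.3, 18.4]
finger_gap: 0.429
grasp_force: 30.0
```

step_arm --deltas '[{"x": 0.001, "y": 0, "z": 0.003, "yaw": 0}, {"x": 0.001, "y": 0, "z": 0.003, "yaw": 0}, {"x": 0.001, "y": 0, "z": 0.003, "yaw": 0}]'

```text
time_s: 43.12
tool_pos: [0.5286, -0.4074, 0.0938]
tcp_rot: [2.443, 1.964, -0.003]
force: [-11.4, -7.6, 21.5]
finger_gap: 0.429
grasp_force: 30.0
```

```bash
cat > thick.py <<'E'
from h import *
import sys
s=robot.state(); R=Ro.from_rotvec(s['tcp_rot']).as_matrix()
im=viewer.snapshot('wrist'); c=viewer.get_calibration('wrist'); cv2.imwrite(sys.argv[1],im[:,:,::-1])
cart(.0825+.05,-.0015,.12)
h=cv2.cvtColor(im,cv2.COLOR_RGB2HSV); m=((h[...,1]>70)&(h[...,0]>=15)&(h[...,0]<30))
for r in range(130,320,6):
    x=np.nonzero(m[r,240:400])[0]; print(r,(int(x.min()+240),int(x.max()+240)) if len(x) else None,h[r,322].tolist(),end='|')
print()
for th in(0,30,45,60,75,90):
  P=np.stack([-W[:,0]-.030,-W[:,1],-W[:,2]-.0196],1); piv=np.array([0,0,-.042])
  B=Ro.from_rotvec([0,np.radians(-th),0]).as_matrix(); Q=(P-piv)@B.T+piv
  B2=Ro.from_rotvec([0,np.radians(th),0]).as_matrix(); Q2=(P-piv)@B2.T+piv
  Qs=Q if Q[4,2]>Q2[4,2] else Q2
  print(th,'thin z',Qs[4,2].round(3),'x',Qs[4,0].round(3),proj(c,s['tool_pos']+Qs@R.T).round(0)[[0,1,2,3,4,6]].tolist())
E
python3 thick.py raw_w14.png
```

```text
t 43.17 pos [ 0.5286 -0.4072  0.0935] tyaw 1.354 tilt 0.007 -> tool d [ 0.2415 -0.0011 -0.0279] yaw 0.002 F [-10.5  -8.5  20.6] gap 40.0 gf 30.0
130 (279, 365) [18, 118, 106]|136 (279, 365) [18, 118, 106]|142 (279, 365) [18, 118, 140]|148 (279, 365) [18, 121, 135]|154 (279, 365) [18, 122, 134]|160 (280, 364) [18, 121, 120]|166 (280, 364) [18, 119, 118]|172 (279, 364) [18, 122, 109]|178 (279, 364) [18, 121, 110]|184 (280, 364) [18, 120, 108]|190 (278, 364) [18, 122, 107]|196 (280, 360) [14, 125, 110]|202 (268, 362) [14, 128, 106]|208 (272, 375) [18, 121, 152]|214 (271, 375) [18, 120, 151]|220 (271, 375) [18, 119, 158]|226 (271, 376) [18, 120, 160]|232 (270, 376) [18, 121, 156]|238 (269, 377) [18, 121, 150]|244 (269, 378) [18, 124, 211]|250 (268, 378) [18, 121, 211]|256 (268, 379) [18, 123, 147]|262 (267, 379) [18, 121, 148]|268 (267, 380) [18, 120, 151]|274 (266, 381) [18, 119, 148]|280 (265, 381) [18, 121, 147]|286 (265, 382) [18, 121, 145]|292 (264, 382) [18, 122, 151]|298 (264, 383) [18, 119, 150]|304 (263, 384) [18, 121, 147]|310 (262, 385) [18, 121, 147]|316 (262, 385) [18, 122, 152]|
0 thin z -0.02 x -0.09 [[362.0, 193.0], [374.0, 226.0], [284.0, 193.0], [271.0, 226.0], [356.0, 382.0], [291.0, 382.0]]
30 thin z 0.022 x -0.067 [[366.0, 189.0], [377.0, 279.0], [280.0, 189.0], [269.0, 279.0], [352.0, 310.0], [295.0, 310.0]]
45 thin z 0.037 x -0.048 [[369.0, 194.0], [376.0, 306.0], [277.0, 194.0], [269.0, 306.0], [351.0, 276.0], [296.0, 276.0]]
60 thin z 0.047 x -0.026 [[371.0, 207.0], [375.0, 329.0], [275.0, 207.0], [271.0, 329.0], [350.0, 242.0], [296.0, 242.0]]
75 thin z 0.051 x -0.002 [[373.0, 225.0], [373.0, 345.0], [272.0, 225.0], [273.0, 345.0], [351.0, 210.0], [296.0, 210.0]]
90 thin z 0.048 x 0.022 [[375.0, 249.0], [370.0, 353.0], [271.0, 248.0], [275.0, 353.0], [352.0, 178.0], [295.0, 178.0]]
```

Pitch is about 41°, with the thin end now about 53 mm below the grip. Pushing that end against the +x panel's outer face now has a long lever. Travelling there.

step_arm --deltas '[{"x": -0.004, "y": 0, "z": -0.03, "yaw": 0}, {"x": 0, "y": 0, "z": -0.05, "yaw": 0}, {"x": 0.02, "y": 0, "z": -0.02, "yaw": 0}, {"x": 0.048, "y": 0, "z": 0, "yaw": 0}, {"x": 0.048, "y": 0, "z": 0, "yaw": 0}, {"x": 0.048, "y": 0, "z": 0, "yaw": 0}, {"x": 0.048, "y": 0, "z": 0, "yaw": 0}, {"x": 0.048, "y": 0, "z": 0, "yaw": 0}, {"x": 0.02, "y": 0, "z": 0.02, "yaw": 0}, {"x": 0, "y": 0, "z": 0.045, "yaw": 0}, {"x": 0, "y": 0, "z": 0, "yaw": 0}]'

```text
time_s: 44.55
tool_pos: [0.5853, -0.1325, 0.1217]
tcp_rot: [-2.443, -1.967, 0.006]
force: [-0.2, 1.0, -0.6]
finger_gap: 0.431
grasp_force: 30.0
```

step_arm --deltas '[{"x": -0.008, "y": 0, "z": 0, "yaw": 0}, {"x": -0.008, "y": 0, "z": 0, "yaw": 0}, {"x": -0.008, "y": 0, "z": 0, "yaw": 0}]'

```text
time_s: 44.92
tool_pos: [0.5843, -0.1556, 0.1276]
tcp_rot: [-2.449, -1.968, -0.011]
force: [4.6, 21.6, 11.1]
finger_gap: 0.431
grasp_force: 30.0
```

step_arm --deltas '[{"x": -0.006, "y": 0, "z": 0, "yaw": 0}, {"x": -0.006, "y": 0, "z": 0, "yaw": 0}]'

```text
time_s: 45.18
tool_pos: [0.5817, -0.1679, 0.1276]
tcp_rot: [2.448, 1.968, 0.01]
force: [4.9, 15.3, 7.7]
finger_gap: 0.431
grasp_force: 30.0
```

```bash
python3 -c "
from h import *
cart(.0955,-.0015,.125)"
```

```text
t 45.17 pos [ 0.5817 -0.1679  0.1276] tyaw 1.354 tilt 0.006 -> tool d [-0.0406 -0.0019  0.0024] yaw 0.002 F [ 4.9 15.3  7.7] gap 40.1 gf 30.0
```

step_arm --deltas '[{"x": -0.006, "y": -0.001, "z": 0, "yaw": 0}, {"x": -0.006, "y": -0.001, "z": 0, "yaw": 0}, {"x": -0.006, "y": 0, "z": 0, "yaw": 0}, {"x": -0.006, "y": 0, "z": 0, "yaw": 0}, {"x": -0.006, "y": 0, "z": 0, "yaw": 0}]'

```text
time_s: 45.8
tool_pos: [0.5727, -0.1977, 0.127]
tcp_rot: [2.448, 1.967, 0.007]
force: [2.3, 10.6, 4.8]
finger_gap: 0.427
grasp_force: 30.0
```

```bash
python3 thick.py raw_w15.png | head -2
```

```text
t 45.85 pos [ 0.5726 -0.1984  0.127 ] tyaw 1.354 tilt 0.004 -> tool d [0.0282 0.0006 0.007 ] yaw 0.002 F [3.6 8.7 4.3] gap 39.9 gf 30.0
130 None [96, 18, 200]|136 None [96, 18, 196]|142 None [97, 16, 203]|148 None [99, 18, 197]|154 None [99, 18, 201]|160 None [99, 18, 200]|166 None [98, 19, 198]|172 None [99, 19, 132]|178 None [97, 18, 130]|184 None [99, 20, 130]|190 (261, 386) [18, 121, 150]|196 (261, 386) [18, 120, 147]|202 (260, 387) [18, 122, 153]|208 (260, 387) [18, 124, 156]|214 (260, 387) [18, 123, 155]|220 (260, 387) [18, 122, 153]|226 (260, 387) [18, 120, 123]|232 (260, 387) [18, 120, 119]|238 (260, 387) [18, 116, 119]|244 (260, 388) [18, 119, 120]|250 (259, 388) [18, 116, 117]|256 (259, 388) [18, 118, 117]|262 (259, 388) [18, 119, 120]|268 (259, 388) [18, 117, 122]|274 (259, 389) [19, 121, 120]|280 (259, 389) [19, 119, 118]|286 (259, 389) [18, 120, 117]|292 (258, 389) [18, 122, 117]|298 (258, 389) [18, 122, 121]|304 (258, 389) [18, 120, 121]|310 (258, 390) [17, 118, 119]|316 (258, 390) [18, 119, 116]|
```

Pitch is about 65°, consistent with contact at the panel face. I'll push about 20 mm more to bring it upright.

step_arm --deltas '[{"x": -0.005, "y": 0, "z": 0, "yaw": 0}, {"x": -0.005, "y": 0, "z": 0, "yaw": 0}, {"x": -0.005, "y": 0, "z": 0, "yaw": 0}, {"x": -0.003, "y": 0, "z": 0, "yaw": 0}]'

```text
time_s: 46.35
tool_pos: [0.5687, -0.2155, 0.1269]
tcp_rot: [2.448, 1.967, 0.006]
force: [1.5, 8.8, 4.5]
finger_gap: 0.43
grasp_force: 30.0
```

```bash
cat > th2.py <<'E'
from h import *
import sys
def run(fn,rows=(0,0)):
    cart(.0845,-.0015,.125)
    s=robot.state(); R=Ro.from_rotvec(s['tcp_rot']).as_matrix()
    im=viewer.snapshot('wrist'); c=viewer.get_calibration('wrist'); cv2.imwrite(fn,im[:,:,::-1])
    h=cv2.cvtColor(im,cv2.COLOR_RGB2HSV); m=((h[...,1]>70)&(h[...,0]>=15)&(h[...,0]<30))
    E=[]
    for r in range(150,318):
        x=np.nonzero(m[r,225:425])[0]
        E.append((r,x.min()+225,x.max()+226,len(x)) if len(x) else (r,0,0,0))
    E=np.array(E,float); wide=E[:,3]>95; r0=E[wide][0,0]; E=E[wide][3:]
    f=200/np.tan(np.radians(c['fov_y']/2)); co=R.T@(-c['R'].T@c['t']-s['tool_pos']); Rc=c['R']@R
    a,b=np.polyfit(E[:,0],E[:,2]-E[:,1],1)
    pt=lambda r:(co+Rc.T@np.array([0,(r-c['cy'])/f,1])*(.04*f/(a*r+b)))[[0,2]]
    p0,p1=pt(r0),pt(316); v=p1-p0; th=np.arctan2(-v[0],-v[1])
    n=np.array([-np.sin(th),-np.cos(th)]); d=np.array([-np.cos(th),np.sin(th)])
    piv=np.array([0,-.05]); q=piv-p0
    print('row0',r0,'w',a*r0+b,a*316+b,'pitch',np.degrees(th).round(1),'solecorner',p0.round(4),'len',np.linalg.norm(v).round(4),'grip from thick end',(q@d).round(4),'from sole',(q@n).round(4),'ycen',((E[:,1]+E[:,2]).mean()/2).round(1))
    t=p0+.12*d; print('thin sole',t.round(4),'thin slope',(t+.026*n).round(4))
if __name__=='__main__': run(sys.argv[1])
E
python3 th2.py raw_w16.png
```

```text
t 46.35 pos [ 0.5687 -0.2155  0.1269] tyaw 1.354 tilt 0.004 -> tool d [-0.0022  0.0006  0.0019] yaw 0.002 F [1.5 8.8 4.5] gap 40.0 gf 30.0
row0 191.0 w 123.71955625491742 161.334819826908 pitch 33.0 solecorner [ 0.0486 -0.0867] len 0.0418 grip from thick end 0.0607 from sole -0.0044 ycen 324.0
thin sole [-0.0521 -0.0214] thin slope [-0.0663 -0.0432]
```

```bash
python3 - <<'E'
from h import *
im=cv2.imread('raw_w16.png'); h=cv2.cvtColor(im,cv2.COLOR_BGR2HSV); m=((h[...,1]>70)&(h[...,0]>=15)&(h[...,0]<30))
for r in range(176,318,7):
    # run containing col 322
    row=m[r]; 
    if not row[322]: print(r,None,end='|'); continue
    l=322-np.argmin(row[322::-1]); q=322+np.argmin(row[322:]); print(r,l,q,q-l,h[r,322,2],end='|')
E
```

```text
176 None|183 None|190 None|197 254 392 138 124|204 255 392 137 123|211 255 392 137 129|218 255 392 137 130|225 255 392 137 129|232 255 392 137 114|239 255 392 137 110|246 255 392 137 109|253 255 392 137 109|260 255 392 137 108|267 255 392 137 108|274 255 392 137 111|281 255 392 137 111|288 255 392 137 109|295 255 392 137 108|302 255 392 137 106|309 255 392 137 112|316 255 392 137 111|
```

step_arm --deltas '[{"x": -0.004, "y": 0, "z": 0, "yaw": 0}, {"x": -0.004, "y": 0, "z": 0, "yaw": 0}, {"x": -0.003, "y": 0, "z": 0, "yaw": 0}]'

```text
time_s: 46.78
tool_pos: [0.5665, -0.2255, 0.1268]
tcp_rot: [2.449, 1.967, 0.007]
force: [3.7, 14.7, 3.9]
finger_gap: 0.427
grasp_force: 30.0
```

```bash
cat > th3.py <<'E'
from h import *
import sys
cart(.0845,-.0015,.125)
s=robot.state(); R=Ro.from_rotvec(s['tcp_rot']).as_matrix(); im=viewer.snapshot('wrist'); c=viewer.get_calibration('wrist'); cv2.imwrite(sys.argv[1],im[:,:,::-1])
h=cv2.cvtColor(im,cv2.COLOR_RGB2HSV); m=((h[...,1]>70)&(h[...,0]>=15)&(h[...,0]<30))
E=[]
for r in range(150,318):
    row=m[r]
    if row[310:335].sum()<23: continue
    l=322-np.argmin(row[322::-1]); q=322+np.argmin(row[322:]); E.append((r,l,q))
E=np.array(E,float); w=E[:,2]-E[:,1]; E=E[(w>100)&(w<165)]; w=E[:,2]-E[:,1]; r0=E[0,0]
f=200/np.tan(np.radians(c['fov_y']/2)); co=R.T@(-c['R'].T@c['t']-s['tool_pos']); Rc=c['R']@R
a,b=np.polyfit(E[3:,0],w[3:],1); pt=lambda r:(co+Rc.T@np.array([0,(r-c['cy'])/f,1])*(.04*f/(a*r+b)))[[0,2]]
p0,p1=pt(r0),pt(316); v=p1-p0; th=np.arctan2(-v[0],-v[1]); n=np.array([-np.sin(th),-np.cos(th)]); d=np.array([-np.cos(th),np.sin(th)]); q=np.array([0,-.05])-p0; t=p0+.12*d
print('row0',r0,'w',(a*r0+b).round(1),(a*316+b).round(1),'pitch',np.degrees(th).round(1),'thick sole',p0.round(4),'thick slope',(p0+.048*n).round(4),'grip: from thick end',(q@d).round(4),'from sole',(q@n).round(4),'thin sole',t.round(4),'thin slope',(t+.026*n).round(4),'ycol',E[:,1:].mean().round(1))
E
python3 th3.py raw_w17.png
```

```text
t 46.77 pos [ 0.5665 -0.2255  0.1268] tyaw 1.354 tilt 0.005 -> tool d [0.008  0.0006 0.0018] yaw 0.002 F [ 3.7 14.7  3.9] gap 39.7 gf 30.0
row0 184.0 w 139.4 140.5 pitch 72.3 thick sole [ 0.0539 -0.0988] thick slope [ 0.0081 -0.1133] grip: from thick end 0.0628 from sole 0.0365 thin sole [0.0174 0.0156] thin slope [-0.0073  0.0077] ycol 323.4
```

Pitch is now about 80°, slope flat on the panel. I'll lift over the panel and lower it into the keystone gap, thin end first.

step_arm --deltas '[{"x": 0.01, "y": 0.0006, "z": 0, "yaw": 0.002}, {"x": 0, "y": 0, "z": -0.03, "yaw": 0}, {"x": 0, "y": 0, "z": -0.033, "yaw": 0}, {"x": -0.02, "y": 0, "z": 0, "yaw": 0}, {"x": -0.02, "y": 0, "z": 0, "yaw": 0}, {"x": -0.007, "y": 0, "z": 0, "yaw": 0}, {"x": 0, "y": 0, "z": 0, "yaw": 0}]'

```text
time_s: 47.7
tool_pos: [0.5572, -0.2635, 0.1868]
tcp_rot: [-2.45, -1.964, 0.001]
force: [0.0, -0.2, -1.2]
finger_gap: 0.429
grasp_force: 30.0
```

```bash
python3 -c "
from h import *
cart(.036,-.0015,.125)"; python3 th3.py raw_w18.png | tail -1; python3 - <<'E'
from h import *
# carton panel in this view
im=cv2.imread('raw_w18.png'); h=cv2.cvtColor(im,cv2.COLOR_BGR2HSV); c=viewer.get_calibration('wrist')
print('pred panel',proj(c,place((CX,CY,CYAW),np.array([(x,y,.15) for x in(.0775,.0825) for y in(-.028,.028)]))).round(0).tolist())
for r in range(60,200,6):
    m=(h[r,:,0]<25)&(h[r,:,1]>70); x=np.nonzero(m[240:410])[0]; print(r,(int(x.min()+240),int(x.max()+240)) if len(x) else None,h[r,322].tolist(),end='|')
E
```

```text
t 47.7 pos [ 0.5572 -0.2635  0.1868] tyaw 1.351 tilt 0.001 -> tool d [-0.0014  0.0015  0.0618] yaw -0.001 F [ 0.  -0.2 -1.2] gap 39.9 gf 30.0
row0 184.0 w 139.6 140.2 pitch 72.9 thick sole [ 0.0547 -0.0992] thick slope [ 0.0089 -0.1133] grip: from thick end 0.0631 from sole 0.0379 thin sole [0.0194 0.0155] thin slope [-0.0054  0.0079] ycol 323.3
pred panel [[365.0, 156.0], [281.0, 156.0], [366.0, 149.0], [280.0, 149.0]]
60 None [96, 18, 201]|66 None [98, 19, 204]|72 None [98, 19, 206]|78 None [97, 16, 209]|84 None [98, 18, 207]|90 None [96, 18, 202]|96 None [99, 17, 205]|102 None [95, 17, 198]|108 None [99, 17, 207]|114 None [96, 18, 217]|120 None [94, 17, 205]|126 None [100, 19, 204]|132 (297, 354) [13, 129, 125]|138 (292, 359) [14, 127, 122]|144 (288, 364) [14, 128, 126]|150 (283, 368) [17, 119, 246]|156 (284, 357) [15, 129, 215]|162 (295, 356) [18, 118, 112]|168 (295, 355) [18, 118, 112]|174 (296, 355) [18, 116, 112]|180 (282, 366) [18, 120, 115]|186 (271, 377) [18, 117, 116]|192 (259, 388) [18, 118, 115]|198 (252, 394) [17, 118, 117]|
```

step_arm --deltas '[{"x": 0, "y": 0.0012, "z": 0.02, "yaw": 0}, {"x": 0, "y": 0, "z": 0.02, "yaw": 0}, {"x": 0, "y": 0, "z": 0.02, "yaw": 0}, {"x": 0, "y": 0, "z": 0.015, "yaw": 0}, {"x": 0, "y": 0, "z": 0.01, "yaw": 0}]'

```text
time_s: 48.38
tool_pos: [0.56, -0.2665, 0.1042]
tcp_rot: [2.444, 1.963, -0.003]
force: [-5.8, -21.7, 16.3]
finger_gap: 0.425
grasp_force: 30.0
```

step_arm --deltas '[{"x": 0, "y": 0, "z": 0.006, "yaw": 0}, {"x": 0, "y": 0, "z": 0.006, "yaw": 0}]'

```text
time_s: 48.62
tool_pos: [0.5609, -0.2683, 0.0941]
tcp_rot: [2.441, 1.959, -0.002]
force: [-6.2, -18.2, 26.8]
finger_gap: 0.426
grasp_force: 35.3
```

step_arm --deltas '[{"x": 0, "y": 0, "z": 0.005, "yaw": 0}, {"x": 0, "y": 0, "z": 0.005, "yaw": 0}]'

```text
time_s: 48.88
tool_pos: [0.5625, -0.2672, 0.0921]
tcp_rot: [2.44, 1.959, 0.003]
force: [-29.9, 3.7, 117.7]
finger_gap: 0.424
grasp_force: 75.8
```

A fingertip has landed on the third wedge's top at 118 N. I'll raise at once.

step_arm --deltas '[{"x": 0, "y": 0, "z": -0.012, "yaw": 0}, {"x": 0, "y": 0, "z": -0.006, "yaw": 0}, {"x": 0.003, "y": 0, "z": 0, "yaw": 0}]'

```text
time_s: 49.25
tool_pos: [0.5593, -0.265, 0.1004]
tcp_rot: [2.444, 1.963, -0.008]
force: [-14.4, -32.4, 9.2]
finger_gap: 0.428
grasp_force: 30.2
```

```bash
python3 -c "
from h import *
cart(.043,-.0015,.1)"; python3 th3.py raw_w19.png | tail -1; python3 - <<'E'
import cv2,numpy as np
im=cv2.imread('raw_w19.png'); h=cv2.cvtColor(im,cv2.COLOR_BGR2HSV)
for r in range(120,318,6):
    row=(h[r,:,0]<25)&(h[r,:,1]>70); x=np.nonzero(row[230:420])[0]; print(r,(int(x.min()+230),int(x.max()+230)) if len(x) else None,h[r,322].tolist(),end='|')
E
```

```text
t 49.25 pos [ 0.5593 -0.265   0.1004] tyaw 1.354 tilt 0.009 -> tool d [ 0.0066 -0.0009  0.0003] yaw 0.002 F [-14.4 -32.4   9.2] gap 39.8 gf 30.2
row0 179.0 w 135.7 142.6 pitch 66.0 thick sole [ 0.0548 -0.0956] thick slope [ 0.011  -0.1151] grip: from thick end 0.064 from sole 0.0315 thin sole [0.0059 0.014 ] thin slope [-0.0178  0.0034] ycol 322.0
120 None [97, 17, 200]|126 None [95, 17, 193]|132 None [96, 18, 195]|138 (287, 358) [13, 130, 120]|144 (282, 362) [14, 129, 119]|150 (278, 367) [14, 129, 117]|156 (272, 371) [13, 129, 119]|162 (268, 376) [14, 127, 122]|168 (263, 381) [13, 128, 120]|174 (258, 385) [14, 129, 113]|180 (256, 388) [16, 123, 239]|186 (256, 387) [14, 128, 165]|192 (272, 375) [18, 123, 110]|198 (264, 382) [18, 121, 110]|204 (256, 389) [18, 122, 109]|210 (250, 392) [18, 122, 109]|216 (250, 392) [18, 119, 105]|222 (250, 392) [18, 119, 107]|228 (251, 392) [18, 118, 110]|234 (251, 392) [18, 120, 113]|240 (251, 392) [18, 121, 110]|246 (251, 392) [18, 118, 108]|252 (251, 392) [18, 118, 106]|258 (252, 392) [19, 118, 102]|264 (252, 392) [18, 119, 103]|270 (252, 391) [18, 120, 104]|276 (253, 391) [18, 119, 103]|282 (253, 391) [18, 119, 103]|288 (253, 391) [18, 119, 103]|294 (253, 391) [18, 119, 105]|300 (254, 391) [19, 116, 103]|306 (230, 419) [19, 119, 103]|312 (230, 419) [18, 121, 103]|
```

The wedge leans about 8° with its thin end in the gap at z≈0.08, and the tapered gap guides it from here. I'll relax the side force and let go.

step_arm --deltas '[{"x": -0.002, "y": 0, "z": 0.003, "yaw": 0}, {"x": 0, "y": 0, "z": 0, "yaw": 0}]'

```text
time_s: 49.55
tool_pos: [0.5599, -0.2656, 0.0973]
tcp_rot: [2.445, 1.962, -0.002]
force: [-4.2, -18.3, 5.8]
finger_gap: 0.427
grasp_force: 30.0
```

step_arm --deltas '[{"x": 0, "y": 0, "z": 0, "yaw": 0}, {"x": 0, "y": 0, "z": 0, "yaw": 0}, {"x": 0, "y": 0, "z": 0, "yaw": 0}, {"x": 0, "y": 0, "z": 0, "yaw": 0}]' --fingers 0.35

```text
time_s: 50.05
tool_pos: [0.5592, -0.2619, 0.0956]
tcp_rot: [-2.449, -1.967, 0.0]
force: [-0.8, 0.1, -0.4]
finger_gap: 0.649
grasp_force: 0.0
```

```bash
python3 -c "
from h import *
cart(.043,-.0015,.1)"; python3 - <<'E'
from h import *
im=viewer.snapshot('wrist')[:,:,::-1]; cv2.imwrite('raw_w20.png',im); h=cv2.cvtColor(im,cv2.COLOR_BGR2HSV)
for r in range(120,318,6):
    row=(h[r,:,0]<25)&(h[r,:,0]>=15)&(h[r,:,1]>70); x=np.nonzero(row[250:400])[0]; print(r,(int(x.min()+250),int(x.max()+250)) if len(x) else None,h[r,322].tolist(),end='|')
E
```

```text
t 50.05 pos [ 0.5592 -0.2619  0.0956] tyaw 1.353 tilt 0.0 -> tool d [ 0.0036 -0.0002 -0.0044] yaw 0.001 F [-0.8  0.1 -0.4] gap 60.3 gf 0.0
120 None [97, 17, 194]|126 None [99, 19, 192]|132 None [97, 18, 188]|138 None [95, 18, 188]|144 (315, 315) [13, 130, 114]|150 None [13, 126, 115]|156 None [14, 128, 112]|162 (280, 280) [14, 130, 112]|168 (274, 341) [13, 129, 117]|174 (270, 341) [14, 126, 113]|180 (333, 382) [14, 129, 113]|186 (317, 390) [14, 130, 222]|192 (317, 390) [15, 126, 235]|198 (283, 368) [18, 120, 104]|204 (283, 367) [18, 120, 102]|210 (283, 367) [18, 116, 101]|216 (284, 367) [17, 117, 98]|222 (284, 367) [18, 121, 95]|228 (284, 367) [18, 119, 94]|234 (284, 366) [18, 118, 93]|240 (285, 366) [17, 121, 97]|246 (285, 366) [18, 118, 95]|252 (285, 366) [17, 117, 94]|258 (285, 366) [18, 121, 97]|264 (286, 365) [18, 121, 95]|270 (284, 365) [18, 122, 94]|276 (285, 365) [18, 120, 100]|282 (285, 361) [18, 124, 111]|288 (285, 360) [18, 120, 113]|294 (285, 359) [18, 120, 102]|300 (286, 360) [18, 121, 105]|306 (286, 359) [18, 116, 101]|312 (286, 359) [18, 123, 102]|
```

It dropped into the gap. The top edge widths suggest it's still about 10 mm high, so I'll tap it down with shut fingers.

step_arm --deltas '[{"x": 0, "y": 0, "z": -0.03, "yaw": 0}, {"x": 0, "y": 0, "z": -0.04, "yaw": 0}]'

```text
time_s: 50.35
tool_pos: [0.5587, -0.2618, 0.1657]
tcp_rot: [-2.448, -1.965, 0.001]
force: [0.5, 0.1, 1.0]
finger_gap: 0.651
grasp_force: 0.0
```

step_arm --deltas '[{"x": 0.01, "y": 0, "z": -0.01, "yaw": 0}, {"x": 0.005, "y": 0, "z": 0, "yaw": 0}, {"x": 0, "y": 0, "z": 0, "yaw": 0}, {"x": 0, "y": 0, "z": 0, "yaw": 0}, {"x": 0, "y": 0, "z": 0, "yaw": 0}, {"x": 0, "y": 0, "z": 0, "yaw": 0}, {"x": 0, "y": 0, "z": 0, "yaw": 0}]' --fingers 1

```text
time_s: 51.22
tool_pos: [0.5624, -0.2477, 0.1757]
tcp_rot: [-2.45, -1.966, 0.0]
force: [-0.3, 0.3, 0.3]
finger_gap: 0.007
grasp_force: 0.0
```

```bash
python3 -c "
from h import *
cart(.053,-.0015,.105)"; cat > tops.py <<'E'
from h import *
import sys
im=viewer.snapshot('wrist')[:,:,::-1]; cv2.imwrite(sys.argv[1],im); h=cv2.cvtColor(im,cv2.COLOR_BGR2HSV); c=viewer.get_calibration('wrist'); s=robot.state()
f=lambda a:proj(c,place((CX,CY,CYAW),np.array(a))).round(0).astype(int).tolist()
for z in(.125,.135,.145): print('z',z,'4th sole edge',f([(.075,-.0215,z),(.075,.0185,z)]),'slope edge',f([(.027,-.0215,z),(.027,.0185,z)]))
print('3rd top',f([(.027,-.0215,.125),(.027,.0185,.125),(.001,-.0215,.125),(.001,.0185,.125)]),'panel',f([(.0775,-.0295,.15),(.0775,.0265,.15)]))
for r in range(140,320,4):
    row=(h[r,:,0]<25)&(h[r,:,0]>=16)&(h[r,:,1]>70); x=np.nonzero(row[250:400])[0]; print(r,(int(x.min()+250),int(x.max()+250)) if len(x) else None,h[r,322].tolist()[::2],end='|')
E
python3 tops.py raw_w21.png
```

```text
t 51.23 pos [ 0.5624 -0.2477  0.1757] tyaw 1.353 tilt 0.0 -> tool d [-0.001  -0.0002  0.0707] yaw 0.001 F [-0.3  0.3  0.3] gap 0.6 gf 0.0
z 0.125 4th sole edge [[351, 179], [295, 179]] slope edge [[350, 242], [296, 242]]
z 0.135 4th sole edge [[352, 183], [294, 182]] slope edge [[351, 247], [295, 247]]
z 0.145 4th sole edge [[353, 186], [293, 186]] slope edge [[352, 253], [294, 253]]
3rd top [[350, 242], [296, 242], [349, 273], [297, 273]] panel [[366, 184], [279, 184]]
140 None [100, 199]|144 None [93, 195]|148 None [13, 120]|152 None [13, 119]|156 None [13, 120]|160 None [14, 118]|164 None [13, 120]|168 None [13, 121]|172 None [14, 110]|176 None [13, 110]|180 (345, 366) [13, 168]|184 None [13, 168]|188 (297, 353) [18, 106]|192 (296, 353) [18, 108]|196 (297, 353) [18, 105]|200 (297, 353) [18, 101]|204 (296, 353) [18, 99]|208 (297, 353) [18, 100]|212 (297, 353) [18, 99]|216 (297, 353) [18, 101]|220 (297, 353) [18, 100]|224 (297, 352) [18, 99]|228 (297, 352) [18, 101]|232 (297, 352) [18, 100]|236 (297, 352) [18, 98]|240 (296, 352) [18, 104]|244 (296, 349) [15, 56]|248 (323, 325) [105, 28]|252 (323, 325) [120, 27]|256 (323, 325) [120, 27]|260 (323, 325) [120, 27]|264 (323, 325) [100, 26]|268 (323, 325) [128, 27]|272 (323, 325) [120, 27]|276 (323, 324) [113, 28]|280 (323, 324) [110, 27]|284 (323, 324) [113, 28]|288 (323, 325) [113, 27]|292 (323, 325) [120, 26]|296 (323, 325) [120, 27]|300 (323, 325) [120, 28]|304 (316, 332) [120, 28]|308 (315, 332) [113, 28]|312 (315, 332) [113, 27]|316 (315, 333) [113, 47]|
```

step_arm --deltas '[{"x": 0, "y": 0, "z": 0.03, "yaw": 0}, {"x": 0, "y": 0, "z": 0.025, "yaw": 0}, {"x": 0, "y": 0, "z": 0.01, "yaw": 0}]'

```text
time_s: 51.65
tool_pos: [0.5619, -0.2473, 0.1095]
tcp_rot: [-2.449, -1.965, 0.001]
force: [0.3, 0.0, 1.0]
finger_gap: 0.004
grasp_force: 0.0
```

step_arm --deltas '[{"x": 0, "y": 0, "z": 0.004, "yaw": 0}, {"x": 0, "y": 0, "z": 0.004, "yaw": 0}]'

```text
time_s: 51.9
tool_pos: [0.5629, -0.2479, 0.1034]
tcp_rot: [2.449, 1.966, 0.001]
force: [-0.1, -0.0, -0.0]
finger_gap: 0.006
grasp_force: 0.0
```

step_arm --deltas '[{"x": 0, "y": 0, "z": 0.003, "yaw": 0}, {"x": 0, "y": 0, "z": 0.003, "yaw": 0}]'

```text
time_s: 52.15
tool_pos: [0.5626, -0.2477, 0.097]
tcp_rot: [2.449, 1.966, 0.0]
force: [0.2, 0.2, -0.0]
finger_gap: 0.001
grasp_force: 0.2
```

step_arm --deltas '[{"x": 0, "y": 0, "z": 0.002, "yaw": 0}, {"x": 0, "y": 0, "z": 0.001, "yaw": 0}]'

```text
time_s: 52.4
tool_pos: [0.5625, -0.2476, 0.0937]
tcp_rot: [2.45, 1.967, 0.0]
force: [-0.4, 0.7, 0.5]
finger_gap: 0.002
grasp_force: 0.2
```

step_arm --deltas '[{"x": 0, "y": 0, "z": 0.002, "yaw": 0}, {"x": 0, "y": 0, "z": 0, "yaw": 0}]'

```text
time_s: 52.65
tool_pos: [0.5634, -0.2482, 0.0934]
tcp_rot: [2.448, 1.965, 0.002]
force: [-2.6, 0.5, 11.3]
finger_gap: 0.007
grasp_force: 5.8
```

Contact is at tip height ≈0.126 m, so the fourth's top is level with the others and it is home. I'll retreat and verify numerically.

step_arm --deltas '[{"x": 0, "y": 0, "z": -0.03, "yaw": 0}, {"x": 0, "y": 0, "z": -0.05, "yaw": 0}, {"x": -0.03, "y": 0, "z": -0.04, "yaw": 0}, {"x": -0.03, "y": 0, "z": -0.02, "yaw": 0}, {"x": 0, "y": 0, "z": 0, "yaw": 0}, {"x": 0, "y": 0, "z": 0, "yaw": 0}]' --fingers 0

```text
time_s: 53.4
tool_pos: [0.5492, -0.3053, 0.2307]
tcp_rot: [-2.449, -1.966, 0.0]
force: [0.7, 0.1, -0.7]
finger_gap: 0.597
grasp_force: 0.0
```

```bash
python3 - <<'E'
from h import *
s=robot.state(); c=viewer.get_calibration('wrist'); im=viewer.snapshot('wrist')[:,:,::-1]; cv2.imwrite('raw_w22.png',im); print(s['time_s'],s['tool_pos'],s['force'].round(1))
h=cv2.cvtColor(im,cv2.COLOR_BGR2HSV); g=cv2.cvtColor(im,cv2.COLOR_BGR2GRAY).astype(int)
f=lambda a:proj(c,place((CX,CY,CYAW),np.array(a))).round(0).astype(int).tolist()
for n,x in(('4 sole',.075),('4/3',.027),('3/2',-.001),('2/1',-.05),('1 sole',-.0755)): print(n,f([(x,-.0215,.125),(x,.0185,.125)]))
print('panels',f([(x,y,.15) for x in(.0825,.0775,-.0775,-.0825) for y in(-.0295,.0265)]))
gm=g[:,306:338].mean(1); print([(r+1,int(gm[r+3]-gm[r])) for r in range(90,318) if abs(gm[r+3]-gm[r])>4])
for r in range(130,316,8):
    row=(h[r,:,0]<25)&(h[r,:,0]>=16)&(h[r,:,1]>70); x=np.nonzero(row[270:380])[0]; print(r,(int(x.min()+270),int(x.max()+270)) if len(x) else None,end='|')
E
```

```text
53.4 [ 0.54920654 -0.30532285  0.23066425] [ 0.7  0.1 -0.7]
4 sole [[348, 93], [299, 93]]
4/3 [[347, 152], [300, 152]]
3/2 [[347, 184], [301, 184]]
2/1 [[346, 236], [302, 236]]
1 sole [[345, 262], [302, 262]]
panels [[362, 82], [286, 82], [361, 89], [286, 89], [356, 277], [291, 277], [356, 282], [291, 282]]
[(91, -12), (147, 15), (148, 28), (149, 30), (150, 13), (152, -6), (153, -6), (154, -6), (155, -6), (156, -5), (157, -4), (158, -5), (159, -6), (160, -5), (161, -4), (179, -4), (234, 4), (235, 11), (236, 14), (237, 8), (275, 11), (276, 50), (277, 61), (278, 51), (279, 9), (280, -10), (281, 52), (282, 80), (283, 94), (284, 31), (285, 7), (318, -120)]
130 (302, 349)|138 (303, 349)|146 (301, 349)|154 (301, 346)|162 (301, 346)|170 (301, 346)|178 (301, 346)|186 (302, 347)|194 (302, 347)|202 (302, 347)|210 (303, 347)|218 (303, 346)|226 (303, 346)|234 (303, 346)|242 (303, 346)|250 (303, 346)|258 (303, 346)|266 None|274 None|282 None|290 None|298 None|306 None|314 None|
```

The boundaries are 4/3 at row 149, 3/2 at row 180 and 2/1 at row 236, against predictions of 152, 184 and 236. All four tops are level and within a few mm, and the robot is clear. Handing in.

```bash
python3 -c "
from workcell import robot
print(robot.close_job())"
```

```text
the job is handed in; nothing more can be done
None
```

I handed the job in at about 53 s; measured from the wrist camera, all four wedges stand alternately in the carton within about 4 mm, but hand-in returned no verdict, a fingertip pressed a placed wedge so the wrist read 118 N (limit 120), I didn't re-check the bench objects at the end, and I viewed 11 pictures instead of 10.

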